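# Pack the returns case

## Task

Pack the parts taken out of the battery pack's junction box into the aluminium returns case. The contactors fit under the lid only lying down, so first tip each one that is there over the near edge of the blue rubber pad, until all of them lie on their sides on the pad, let go; then load the contactors, lying down, and every fuse, busbar, shunt and service plug that is there into the case, and shut the lid fully. Leave the multimeter, screwdriver and spray can alone.

Things in the scene. Friction and masses are not known exactly. Their poses are not given: they have to be found in the camera images.
- pad: Set-down pad screwed to the bench, left of the robot's centre: blue anti-static rubber in an aluminium edge frame, 170 (its x) x 280 (its y) x 15 mm high, with square upright edges. Origin at the centre of its underside, on the bench. Its near long edge, at x = -85 mm, is the fence that a contactor's foot is set against to tip it onto the pad, towards the pad's +x.
- case: Aluminium returns case, fixed, right of the robot's centre: outside 332 (its x) x 232 (its y) x 76 mm high, walls and floor 6 mm, so inside 320 x 220 mm and 70 mm deep, open at the top while the lid is up. Origin at the centre of its underside, on the bench; x roughly away from the robot, y roughly to its left. The lid is hinged along the top of its -y wall, away from the pad.
- lid (a joint): The case lid's hinge, rad: 0 is shut (lid flat on the rim), it grows as the lid opens, 1.57 stands upright, the most is 2.1 (leaning outward, away from the case). It starts at 1.65 to 1.8. A friction hinge: the lid stays where it is left, and takes about 2 to 5 N at its free edge to move, all the way down.
- lid_hinge (a point): On the lid's hinge line: the middle of the top of the case's -y wall, 76 mm above the bench. Same axes as the case; the hinge line runs along x.
- lid_edge (a point): Middle of the lid's free edge, on the lid's outer face (the top when shut). The lid is 332 x 232 x 8 mm aluminium with this edge 232 mm from the hinge line; a black plastic tab 70 mm wide stands 17 mm beyond it. Its y axis points from the hinge to the free edge, z out of the outer face.
- contactor_a_mid (a point): One of two alike main contactors (may be absent): black plastic block with a steel foot band, body 60 (its x) x 54 (its y) x 92 mm (its z), and two brass terminal studs 10 mm thick standing 14 mm above its top face (106 mm in all). This point is the centre of the body, 46 mm above its foot; z points from the foot to the studs. It starts standing on its foot on the bench just in front of the pad. 0.4 to 0.7 kg. Upright it is too tall for the lid to shut.
- contactor_b_mid (a point): The other of the two main contactors (may be absent): black plastic block with a steel foot band, body 60 (its x) x 54 (its y) x 92 mm (its z), and two brass terminal studs 10 mm thick standing 14 mm above its top face (106 mm in all). This point is the centre of the body, 46 mm above its foot; z points from the foot to the studs. It starts standing on its foot on the bench just in front of the pad. 0.4 to 0.7 kg. Upright it is too tall for the lid to shut.
- fuse_mid (a point): Main fuse (may be absent): white square ceramic body 60 (its x) x 36 x 36 mm between flat copper tags, 112 mm long over the tags along x. This point is its centre, 18 mm above its underside. 0.22 kg.
- busbar_mid (a point): Bridge busbar (may be absent): plain copper strip 28 mm wide (its y) and 5 mm thick, bent like a hat: 116 mm long along x with flat feet, and a raised middle 56 mm long whose top is 22 mm above the feet's underside. This point is at its middle, 11 mm above the underside. 0.16 kg.
- shunt_mid (a point): Current shunt (may be absent): two brass end blocks 34 (x) x 36 (y) x 20 mm joined by a copper piece with a black cap, 24 mm high at most in the middle (bolts to 29 mm), 96 mm long along x. This point is at its middle, 11 mm above the underside. 0.25 kg.
- plug_mid (a point): Service plug (may be absent): orange plastic body 80 (its x) x 44 (its y) x 26 mm with a narrower raised grip, 30 mm wide, up to 42 mm high. This point is at its middle, 21 mm above the underside. 0.15 kg.
- multimeter: Bystander: yellow and black multimeter lying on its back, 85 x 165 x 36 mm, origin under its centre. Leave alone.
- screwdriver: Bystander: screwdriver 200 mm long lying on the bench. Leave alone.
- spray_can: Bystander: standing aluminium spray can, 58 mm across, 170 mm high, origin under its centre. Leave alone.
Things that resemble listed ones, but are neither listed nor needed, are in the scene too. Leave any green look-alike of the part that bears contactor_b_mid alone.

How it is judged (in metres and radians):
On the way:
1. every contactor present lies on its side on the rubber pad, let go and at rest (angle between contactor_a_mid's own z axis and vertical between 1.4 and 1.75 rad and contact force between the fingers and contactor_a below 0.3 N and linear speed of each of contactor_a, contactor_b below 0.03 m/s and x of contactor_a_mid in the frame of pad between -0.095 and 0.095 m and y of contactor_a_mid in the frame of pad between -0.15 and 0.15 m and z of contactor_a_mid in the frame of pad between 0.034 and 0.056 m and angle between contactor_b_mid's own z axis and vertical between 1.4 and 1.75 rad and contact force between the fingers and contactor_b below 0.3 N and x of contactor_b_mid in the frame of pad between -0.095 and 0.095 m and y of contactor_b_mid in the frame of pad between -0.15 and 0.15 m and z of contactor_b_mid in the frame of pad between 0.034 and 0.056 m), for 0.2 s.
At the end, for the whole second after the job is handed in: Every contactor, fuse, busbar, shunt and service plug present is inside the case and at rest, the contactors lying within about 0.27 rad of level, and the lid is shut to within 0.05 rad (angle between contactor_a_mid's own z axis and vertical between 1.3 and 1.85 rad and angle between contactor_b_mid's own z axis and vertical between 1.3 and 1.85 rad and x of contactor_a_mid in the frame of case between -0.16 and 0.16 m and y of contactor_a_mid in the frame of case between -0.11 and 0.11 m and z of contactor_a_mid in the frame of case between 0 and 0.076 m and linear speed of each of contactor_a, contactor_b, fuse, busbar, shunt, plug below 0.03 m/s and x of contactor_b_mid in the frame of case between -0.16 and 0.16 m and y of contactor_b_mid in the frame of case between -0.11 and 0.11 m and z of contactor_b_mid in the frame of case between 0 and 0.076 m and x of fuse_mid in the frame of case between -0.16 and 0.16 m and y of fuse_mid in the frame of case between -0.11 and 0.11 m and z of fuse_mid in the frame of case between 0 and 0.076 m and x of busbar_mid in the frame of case between -0.16 and 0.16 m and y of busbar_mid in the frame of case between -0.11 and 0.11 m and z of busbar_mid in the frame of case between 0 and 0.076 m and x of shunt_mid in the frame of case between -0.16 and 0.16 m and y of shunt_mid in the frame of case between -0.11 and 0.11 m and z of shunt_mid in the frame of case between 0 and 0.076 m and x of plug_mid in the frame of case between -0.16 and 0.16 m and y of plug_mid in the frame of case between -0.11 and 0.11 m and z of plug_mid in the frame of case between 0 and 0.076 m and value of joint lid below 0.05 rad); the robot touches nothing.
It fails at once if the multimeter is moved more than 30 mm (distance of multimeter from where it was at the start of the episode above 0.03 m).
It fails at once if the screwdriver is moved more than 30 mm (distance of screwdriver from where it was at the start of the episode above 0.03 m).
It fails at once if the spray can is moved more than 30 mm (distance of spray_can from where it was at the start of the episode above 0.03 m).
Of contactor_a, contactor_b only 1 to 2 are there at a start; the rules pass over those that are not, and their reading is None.
Of fuse, busbar, shunt, plug only 3 to 4 are there at a start; the rules pass over those that are not, and their reading is None.
At some moment in a run one of fuse, busbar, shunt, plug may be knocked a few centimetres aside while the robot is not near it.
Once in a run the grip may slacken for a moment while it holds something.
It also fails if it takes over 210 s, if anything falls off the work surface, if the arm or the gripper's body presses on something with over 40 N, if the wrist force passes 120 N, or if a joint passes its speed limit or range.

## Robot

A 6-joint arm with a two-finger parallel gripper is mounted at the origin on the work surface. World frame = base frame: x ahead of the robot, y to its left, z up, the work surface at z = 0. Lengths are in m, angles in degrees, forces in N, time in s.
With the tool pointing down it reaches from about 0.35 to 0.875 m from the base axis. Payload 4.2 kg.
Tool frame: the origin (TCP) lies where the fingers leave the gripper's body, on its centre line; the fingertips stand 70 mm ahead of it and the grasp point (between the pads) lies 51 mm ahead of it; z points along the fingers, y is the direction in which the jaws open and shut (so a half turn about z gives the same grasp; the last joint's range is limited). The gripper opens to 87 mm and grips with 3 to 60 N. Pads are 19 mm wide; open, the fingers measure 117 mm over their backs; the gripper's body (75 mm by 190 mm) begins 51 mm behind the grasp point.
Start: joints at [14.817, 22.042, 0.453, 0, -68.411, -14.817], TCP at [0.625, 0, 0.292] pointing down, gripper open.
Joint ranges: [-179.83, 179.83], [-69.29, 118.12], [-61.27, 80.66], [-181.25, 117.63], [-171.15, -9.14], [-177.46, 177.46]. Speed limits (degrees/s): [159.86, 159.86, 180, 180, 180, 180].

## Interface

Orientations are given as a 3x3 rotation matrix whose columns are the frame's x, y, z axes.
In Python, from station import sense, capture, camera_model, finish_job gives the robot as it stands.
- The arm moves only by the shell command python3 -m inch 'ROWS'. ROWS is JSON, a list of rows, each an object with "hand": the closure, from 0 (fully open) to 1 (shut); "slide": the shift along the world's x, y, z in cm, a list of three; "yaw": the turn about the world's z in rad. A call has 1 to 10 rows; each row is the pose to reach, as a shift and turn from the pose commanded when the call began; what a row does not reach only later rows make up. A row lasts 1/8 s, in which the tool goes at most 62.5 mm and 10.7 degrees, less where a joint would pass 70% of its speed; a pose out of reach is approached as far as the arm can. A call with a gripper value outside its range is refused whole. The fingers move at their own pace and stop on an object; the grip force is fixed at half the most. Time passes only in rows, so rows that repeat a pose let the fingers close. It gives the time, the measured TCP pose, the force and the opening at its end, in the units of the state.
- sense(): the state, without advancing time (a new reading comes with each control period).
- capture(name): name is "scene" or "side" or "wrist"; returns the picture (420x560x3 uint8, blue, green, red); there is no depth.
- camera_model(name): a dict with "mtx" (3x3 intrinsics, pixels), "k1" (the pictures are not rectified: a ray, as slopes to the right and down, at radius r is drawn at 1 + k1 r^2 times it, then the intrinsics apply), "xyz" and "orientation" of the camera in the world; the wrist camera has in their place "tool_from_camera" (4x4, takes a point from camera to tool coordinates, whose origin is the TCP and whose axes are the flange's). Camera axes: x right, y up, looking along -z (the intrinsics and any distortion apply to the point x, -y, -z); pixel columns grow to the right and rows downward; lengths in m; the calibration is good to about 2 mm. A picture is of the moment at which its call begins: read the wrist's pose just before it. camera_model takes no time and is no camera call.
- finish_job(): hands the job in, once; it reports no verdict.
The state is a dict: "time_s": time; "joints": joint angles; "joint_velocities": joint speeds; "effort": joint torques, N m; "tcp_pos": TCP position; "ee_rot": TCP orientation; "wrist_force": force on the tool from outside, world axes, zero at the start; "moment": the same for the moment, N m; "gripper_width": opening from 0.0 (shut) to 1.0 (fully open).
Only numpy, scipy, OpenCV 4.12 (cv2) and the standard library are available. Lean on these libraries where they do the work, as an engineer would, in place of code of your own. Each camera call takes 0.05 s, during which the arm holds its last target. There are 200 camera calls.

## Working session

There is one attempt and no reset: what is moved stays moved. The work goes in short steps, Python scripts to look and compute and a shell command to move; the robot and the scene stay as the last step left them, time stands still between calls to the robot, and variables do not carry over. Pictures are saved under pics/ and viewed, about 12 in all and at most 16, crops included, and the job is handed in when it is done.

```bash
ls; mkdir -p pics
cat > h.py <<'E'
import numpy as np, cv2, json
from station import sense, capture, camera_model, finish_job
def snap(n,f):
    s=sense(); im=capture(n); cv2.imwrite('pics/'+f,im); return s,im
def cam(n,s=None):
    m=camera_model(n); K=np.array(m['mtx'])
    if n=='wrist':
        T=np.array(m['tool_from_camera']); R=np.array(s['ee_rot']); p=np.array(s['tcp_pos'])
        return K,m['k1'],R@T[:3,:3],R@T[:3,3]+p
    return K,m['k1'],np.array(m['orientation']),np.array(m['xyz'])
def ray(c,u,v):
    K,k,R,p=c
    a=np.array([(u-K[0,2])/K[0,0],(v-K[1,2])/K[1,1]]); b=a.copy()
    for _ in range(20): b=a/(1+k*(b@b))
    return p,R@np.array([b[0],-b[1],-1.])
def onz(c,u,v,z):
    p,d=ray(c,u,v); return p+d*(z-p[2])/d[2]
def proj(c,P):
    K,k,R,p=c; q=R.T@(np.array(P)-p); b=np.array([q[0],-q[1]])/-q[2]; b=b*(1+k*(b@b))
    return K[:2,:2]@b+K[:2,2]
E
python3 - <<'E'
from h import *
s,a=snap('scene','s0.png'); s,b=snap('side','d0.png'); s,w=snap('wrist','w0.png')
for n in('scene','side'):
    m=camera_model(n); print(n,m['xyz'],np.round(m['orientation'],2).tolist(),m['k1'],m['mtx'][0])
print(camera_model('wrist')['tool_from_camera'],s['ee_rot'])
E
```

```text
pics
scene [1.04655174 0.57215244 1.22247193] [[-0.72, -0.59, 0.36], [0.69, -0.61, 0.39], [-0.01, 0.53, 0.85]] -0.03235248158359515 [528.63937653   0.         275.55532659]
side [-0.22703521  0.81400969  1.04194151] [[-0.68, 0.47, -0.56], [-0.73, -0.44, 0.51], [-0.01, 0.76, 0.65]] -0.18889287793009124 [516.04261933   0.         290.21925291]
[[ 9.35582366e-04  9.66858438e-01  2.55311351e-01  6.99659058e-02]
 [ 9.99999511e-01 -9.86770202e-04  7.24025304e-05 -3.39934036e-05]
 [ 3.21936631e-04  2.55311158e-01 -9.66858888e-01 -9.32136266e-02]
 [ 0.00000000e+00  0.00000000e+00  0.00000000e+00  1.00000000e+00]] [[-1.52075749e-04 -9.99998159e-01 -1.91268708e-03]
 [-9.99999986e-01  1.52221615e-04 -7.61169180e-05]
 [ 7.64079302e-05  1.91267548e-03 -9.99998168e-01]]
```

View pics/s0.png

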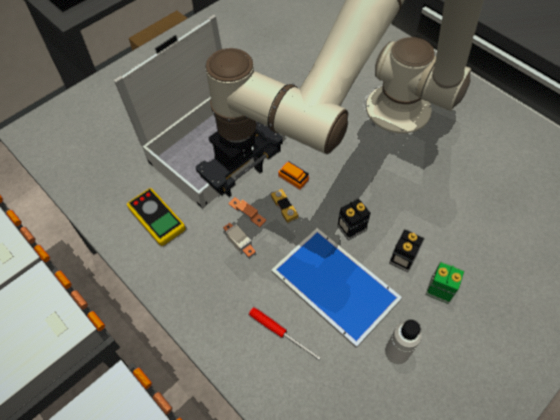

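View pics/d0.png

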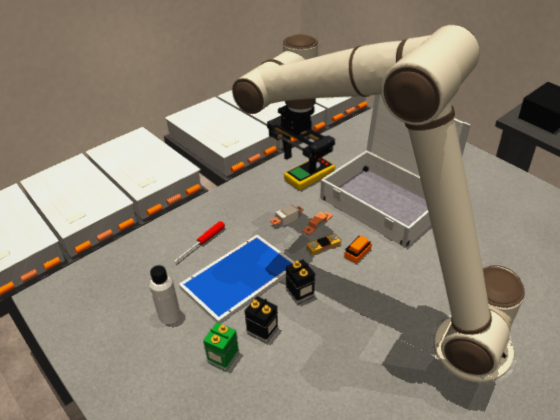

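Scene picture: two black contactors at (354,216) and (407,248), with the green look-alike at (446,281). The fuse is at (239,238), busbar (246,211), shunt (285,205) and plug (293,175), so all four are present. The side view agrees. Next is a close crop, plus measurements.

Run:
```python
from h import *
a=cv2.imread('pics/s0.png')
cv2.imwrite('pics/c0.png',cv2.resize(a[155:350,215:480],None,fx=3,fy=3,interpolation=cv2.INTER_CUBIC))
c=cam('scene')
hsv=cv2.cvtColor(a,cv2.COLOR_BGR2HSV)
m=cv2.inRange(hsv,(105,150,80),(125,255,255))
ct=max(cv2.findContours(m,0,2)[0],key=cv2.contourArea)
r=cv2.boxPoints(cv2.minAreaRect(ct)); 
q=cv2.approxPolyDP(ct,8,True)[:,0]
print('pad blue',[(p.tolist(),np.round(onz(c,*p,.015)[:2],3).tolist()) for p in q])
for n,u,v,z in[('A top',354,208,.092),('B top',407,240,.092),('green',447,275,.092),('fuse',239,238,.018),('bus',246,211,.015),('shunt',285,205,.02),('plug',294,174,.03),('can',408,328,.17)]:
    print(n,np.round(onz(c,u,v,z),3))
```

```text
pad blue [([317, 233], [0.507, 0.14]), ([278, 270], [0.655, 0.146]), ([356, 339], [0.647, 0.402]), ([395, 297], [0.5, 0.397])]
A top [0.422 0.182 0.092]
B top [0.399 0.334 0.092]
green [0.405 0.458 0.092]
fuse [0.665 0.01  0.018]
bus [ 0.595 -0.04   0.015]
shunt [0.509 0.021 0.02 ]
plug [ 0.424 -0.03   0.03 ]
can [0.604 0.483 0.17 ]
```

View pics/c0.png

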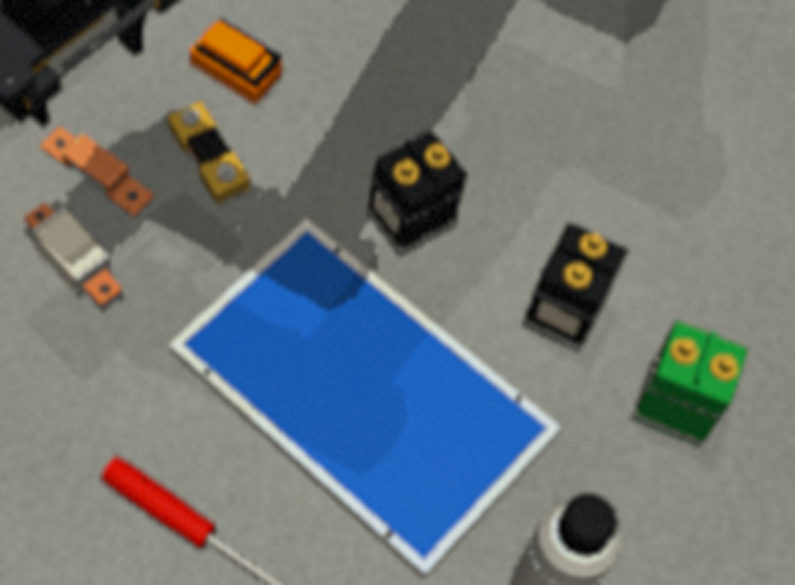

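The crop confirms it. The two black blocks with brass studs are the contactors, and I'll leave the green one at crop (695,375) alone. White fuse at (72,245), copper hat busbar (98,172), brass shunt (208,150), orange plug (237,58). Next I'll compute yaws from the studs and part ends, then the case position.

Run:
```python
from h import *
c=cam('scene'); d=cam('side')
f=lambda u,v,z:onz(c,215+u/3,155+v/3,z)
for n,p,q,z in[('A',(406,172),(437,156),.106),('B',(577,275),(593,244),.106),('fuse',(40,214),(104,289),.018),('bus',(58,140),(134,198),.005),('shunt',(190,117),(227,172),.02),('plug',(222,45),(262,68),.042)]:
    P,Q=f(*p,z),f(*q,z); e=Q-P; print(n,np.round((P+Q)/2,3),'len',round(np.hypot(*e[:2]),3),'yaw',round(np.degrees(np.arctan2(e[1],e[0])),1))
# case: rim corners scene: far-left corner (146,150), (203,203) outer at top .076
for u,v in[(146,150),(203,203)]: print('rim scene',onz(c,u,v,.076))
for u,v in[(367,154),(321,193),(404,241)]: print('rim side',onz(d,u,v,.076))
```

```text
A [0.431 0.193 0.106] len 0.031 yaw 166.2
B [0.405 0.344 0.106] len 0.033 yaw -164.2
fuse [0.667 0.011 0.018] len 0.095 yaw 84.3
bus [ 0.591 -0.043  0.005] len 0.094 yaw 94.9
shunt [0.506 0.016 0.02 ] len 0.068 yaw 75.3
plug [ 0.427 -0.021  0.042] len 0.045 yaw 100.2
rim scene [ 0.68410519 -0.35156505  0.076     ]
rim scene [ 0.68186593 -0.10537084  0.076     ]
rim side [ 0.66274912 -0.35214821  0.076     ]
rim side [ 0.61895107 -0.08690718  0.076     ]
rim side [ 0.3134342  -0.10208332  0.076     ]
```

View pics/w0.png

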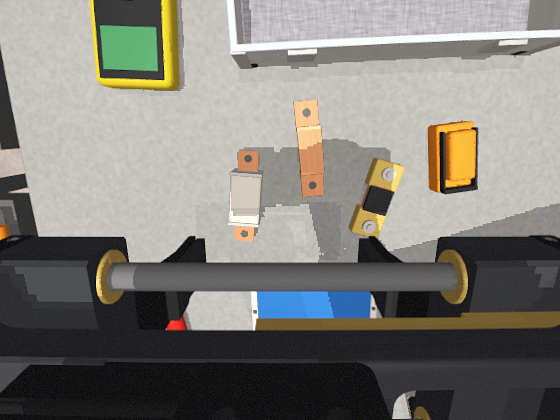

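The wrist view shows the fuse (245,195), busbar (309,148), shunt (377,199), plug (455,158), and the case's +y wall top with its far corner at (232,52).

Run:
```python
from h import *
s=sense(); w=cam('wrist',s)
for n,p,q,z in[('fuse',(248,158),(244,234),.018),('bus',(306,112),(313,186),.005),('shunt',(389,174),(369,227),.022),('plugtop',(447,157),(475,157),.042),('plugtop y',(460,125),(460,188),.042)]:
    P,Q=onz(w,*p,z),onz(w,*q,z); e=Q-P; print(n,np.round((P+Q)/2,3),'len',round(np.hypot(*e[:2]),3),'yaw',round(np.degrees(np.arctan2(e[1],e[0])),1))
for u,v in[(232,52),(560,38),(232,0)]: print('rim',np.round(onz(w,u,v,.076),3))
print(s['tcp_pos'],s['time_s'])
```

```text
fuse [0.668 0.012 0.018] len 0.096 yaw 85.4
bus [ 0.59  -0.044  0.005] len 0.09 yaw 96.8
shunt [0.505 0.016 0.022] len 0.069 yaw 74.0
plugtop [ 0.423 -0.039  0.042] len 0.032 yaw -179.7
plugtop y [ 0.424 -0.039  0.042] len 0.071 yaw 98.3
rim [ 0.67  -0.138  0.076]
rim [ 0.364 -0.154  0.076]
rim [ 0.669 -0.181  0.076]
[6.24670500e-01 1.17639137e-05 2.91408823e-01] 0.15
```

```bash
python3 -m inch '[{"hand":0,"slide":[-5,5,0],"yaw":0.18},{"hand":0,"slide":[-10,10,0],"yaw":0.36},{"hand":0,"slide":[-15,15,0],"yaw":0.54},{"hand":0,"slide":[-19.5,19.2,0],"yaw":0.72},{"hand":0,"slide":[-19.5,19.2,0],"yaw":0.9},{"hand":0,"slide":[-19.5,19.2,0],"yaw":1.08},{"hand":0,"slide":[-19.5,19.2,0],"yaw":1.26},{"hand":0,"slide":[-19.5,19.2,0],"yaw":1.33},{"hand":0,"slide":[-19.5,19.2,0],"yaw":1.33}]'
python3 - <<'E'
from h import *
d=cam('side'); a=cv2.imread('pics/d0.png')
h=cv2.cvtColor(a,cv2.COLOR_BGR2HSV); m=cv2.inRange(h,(10,120,120),(30,255,255))
n,l,st,ce=cv2.connectedComponentsWithStats(m)
for i in range(1,n):
    if st[i,4]>8 and 190<ce[i,0]<330 and ce[i,1]>250: print(st[i,4],ce[i],np.round(onz(d,*ce[i],.106),3))
E
```

```text
time_s: 1.27
tcp_pos: [0.4298, 0.192, 0.2921]
ee_rot: [[0.971, -0.239, -0.0], [-0.239, -0.971, -0.0], [-0.0, 0.0, -1.0]]
wrist_force: [-0.6, 0.1, -0.3]
gripper_width: 1.003
38 [296.36842105 263.76315789] [0.432 0.192 0.106]
41 [303.         272.26829268] [0.399 0.2   0.106]
51 [254.66666667 303.45098039] [0.404 0.352 0.106]
51 [265.90196078 308.94117647] [0.374 0.343 0.106]
50 [222.98 328.5 ] [0.397 0.451 0.106]
52 [215.21153846 338.65384615] [0.386 0.481 0.106]
```

```bash
python3 -m inch '[{"hand":0,"slide":[-0.6,0.2,-6],"yaw":0},{"hand":0,"slide":[-0.6,0.2,-12],"yaw":0},{"hand":0,"slide":[-0.6,0.2,-15],"yaw":0},{"hand":0,"slide":[-0.6,0.2,-17.4],"yaw":0},{"hand":0,"slide":[-0.6,0.2,-17.4],"yaw":0},{"hand":1,"slide":[-0.6,0.2,-17.4],"yaw":0},{"hand":1,"slide":[-0.6,0.2,-17.4],"yaw":0},{"hand":1,"slide":[-0.6,0.2,-17.4],"yaw":0},{"hand":1,"slide":[-0.6,0.2,-17.4],"yaw":0},{"hand":1,"slide":[-0.6,0.2,-17.4],"yaw":0}]'
```

```text
time_s: 2.52
tcp_pos: [0.4226, 0.192, 0.1185]
ee_rot: [[0.971, -0.239, -0.004], [-0.239, -0.971, -0.004], [-0.003, 0.005, -1.0]]
wrist_force: [-2.1, -5.5, 5.9]
gripper_width: 0.616
```

```bash
python3 -m inch '[{"hand":1,"slide":[0,0,0.5],"yaw":0.14},{"hand":1,"slide":[1,0,0.5],"yaw":0.276},{"hand":1,"slide":[2,0,0.4],"yaw":0.276},{"hand":1,"slide":[2.6,0,0.3],"yaw":0.276},{"hand":1,"slide":[2.6,0,0.3],"yaw":0.276}]'
python3 -m inch '[{"hand":1,"slide":[0.4,0,0],"yaw":0},{"hand":1,"slide":[0.8,0,0],"yaw":0}]'
python3 -m inch '[{"hand":1,"slide":[0.4,0,0],"yaw":0},{"hand":1,"slide":[0.8,0,0],"yaw":0}]'
```

```text
time_s: 3.15
tcp_pos: [0.4501, 0.1939, 0.1207]
ee_rot: [[0.999, 0.033, -0.001], [0.033, -0.999, -0.0], [-0.001, 0.0, -1.0]]
wrist_force: [-0.3, 0.3, -6.2]
gripper_width: 0.615
time_s: 3.4
tcp_pos: [0.4581, 0.194, 0.1212]
ee_rot: [[0.999, 0.035, -0.0], [0.035, -0.999, -0.0], [-0.0, 0.0, -1.0]]
wrist_force: [0.9, -0.7, -5.8]
gripper_width: 0.62
time_s: 3.65
tcp_pos: [0.4633, 0.1931, 0.1205]
ee_rot: [[0.999, 0.033, -0.007], [0.033, -0.999, -0.003], [-0.007, 0.002, -1.0]]
wrist_force: [-13.0, 5.3, -0.3]
gripper_width: 0.621
```

```bash
python3 -m inch '[{"hand":1,"slide":[-0.5,0,-0.25],"yaw":0},{"hand":1,"slide":[-0.4,0,-0.3],"yaw":0},{"hand":0,"slide":[-0.4,0,-0.3],"yaw":0},{"hand":0,"slide":[-0.4,0,-0.2],"yaw":0},{"hand":0,"slide":[-0.4,0,0],"yaw":0},{"hand":0,"slide":[-0.4,0,5],"yaw":0},{"hand":0,"slide":[-0.4,0,8],"yaw":0},{"hand":1,"slide":[-4,0,8],"yaw":0},{"hand":1,"slide":[-7,0,8],"yaw":0},{"hand":1,"slide":[-7,0,8],"yaw":0}]'
python3 -m inch '[{"hand":1,"slide":[0,0,-3],"yaw":0},{"hand":1,"slide":[0,0,-5.8],"yaw":0},{"hand":1,"slide":[0,0,-5.8],"yaw":0},{"hand":1,"slide":[1.5,0,-5.8],"yaw":0}]'
python3 - <<'E'
from h import *
s,b=snap('side','d1.png'); cv2.imwrite('pics/d1c.png',cv2.resize(b[180:380,150:420],None,fx=2.5,fy=2.5))
E
```

```text
time_s: 4.9
tcp_pos: [0.3947, 0.1937, 0.2019]
ee_rot: [[0.999, 0.037, 0.0], [0.037, -0.999, 0.001], [0.001, -0.001, -1.0]]
wrist_force: [0.0, 0.5, 0.0]
gripper_width: 0.743
time_s: 5.4
tcp_pos: [0.412, 0.1945, 0.1442]
ee_rot: [[0.999, 0.037, 0.001], [0.037, -0.999, 0.001], [0.001, -0.001, -1.0]]
wrist_force: [0.4, 0.2, -0.3]
gripper_width: 0.287
```

View pics/d1c.png

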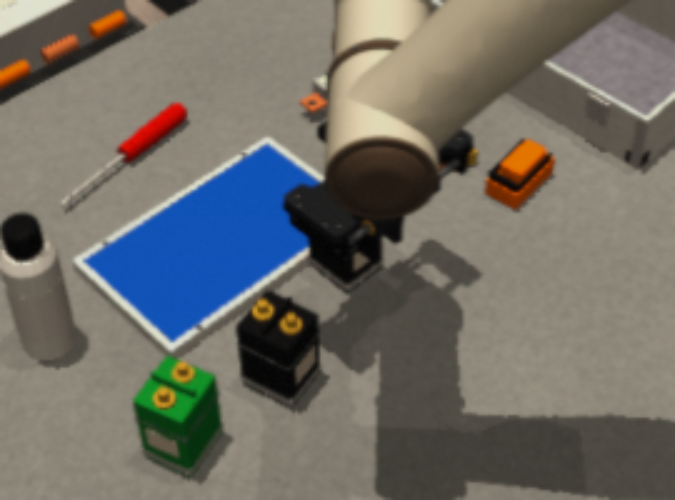

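Contactor A stands at the fence, with the fingers behind it. Now I push.

```bash
python3 -m inch '[{"hand":1,"slide":[0.5,0,0],"yaw":0},{"hand":1,"slide":[1,0,0],"yaw":0},{"hand":1,"slide":[1.7,0,0],"yaw":0},{"hand":1,"slide":[2.4,0,0.2],"yaw":0},{"hand":1,"slide":[3.1,0,0.4],"yaw":0},{"hand":1,"slide":[3.8,0,0.5],"yaw":0}]'
python3 -m inch '[{"hand":1,"slide":[0.7,0,0],"yaw":0},{"hand":1,"slide":[1.4,0,0],"yaw":0},{"hand":1,"slide":[2.1,0,0],"yaw":0},{"hand":1,"slide":[2.8,0,0],"yaw":0},{"hand":1,"slide":[3.5,0,0],"yaw":0},{"hand":1,"slide":[4.2,0,0],"yaw":0},{"hand":1,"slide":[4.9,0,0],"yaw":0},{"hand":1,"slide":[5.2,0,0],"yaw":0}]'
python3 - <<'E'
from h import *
s,b=snap('side','d2.png'); s,w=snap('wrist','w2.png');cv2.imwrite('pics/d2c.png',np.hstack([cv2.resize(b[180:380,150:420],(405,300)),cv2.resize(w,(390,300))]))
E
```

```text
time_s: 6.2
tcp_pos: [0.4452, 0.1923, 0.1506]
ee_rot: [[0.999, 0.035, -0.01], [0.035, -0.999, -0.006], [-0.01, 0.005, -1.0]]
wrist_force: [-27.0, 1.1, 42.2]
gripper_width: 0.006
time_s: 7.2
tcp_pos: [0.5019, 0.1943, 0.149]
ee_rot: [[0.999, 0.035, 0.002], [0.035, -0.999, 0.001], [0.002, -0.001, -1.0]]
wrist_force: [-0.7, -0.6, -0.3]
gripper_width: -0.001
```

View pics/d2c.png

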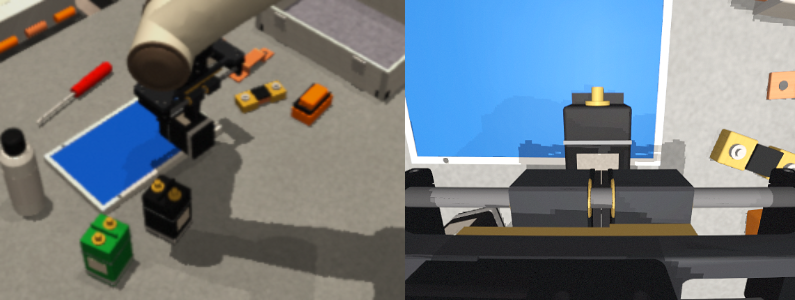

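A lies on the pad with its studs pointing away. Now contactor B.

```bash
python3 -m inch '[{"hand":0,"slide":[-3,0,3],"yaw":0},{"hand":0,"slide":[-6,3,8],"yaw":0.1},{"hand":0,"slide":[-9,8,9],"yaw":0.2},{"hand":0,"slide":[-10.5,13,9],"yaw":0.25},{"hand":0,"slide":[-10.5,15.2,9],"yaw":0.25},{"hand":0,"slide":[-10.5,15.2,9],"yaw":0.25}]'
python3 - <<'E'
from h import *
s,w=snap('wrist','w3.png'); s2,b=snap('side','d3.png');s2,a=snap('scene','s3.png');cv2.imwrite('pics/d3c.png',np.hstack([cv2.resize(a[140:320,240:450],(350,300)),cv2.resize(w,(400,300))]))
E
```

```text
time_s: 8.05
tcp_pos: [0.3957, 0.3467, 0.2373]
ee_rot: [[0.959, 0.282, -0.001], [0.282, -0.959, -0.002], [-0.002, 0.001, -1.0]]
wrist_force: [0.5, 0.1, 0.1]
gripper_width: 0.605
```

View pics/d3c.png

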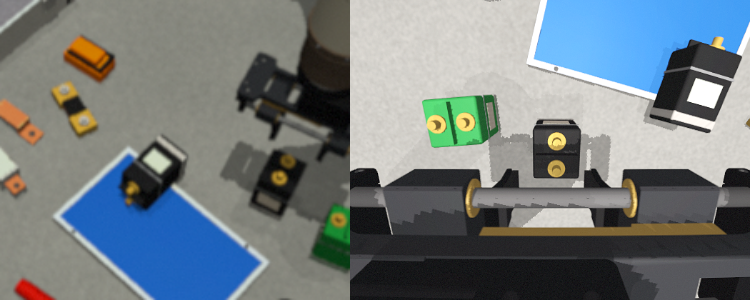

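Run:
```python
from h import *
s=sense(); w=cam('wrist',s)
g=lambda x,y,z:np.round(onz(w,(x-350)*1.4,y*1.4,z),3)
print('B studs',g(557,141,.106),g(557,168,.106))
print('A foot bottom corners',g(653,117,.02),g(710,131,.02),'top front',g(692,39,.075),g(741,50,.075), 'near pad edge',g(528,63,.015))
print(w[3], s['tcp_pos'])
```

```text
B studs [0.416 0.343 0.106] [0.387 0.335 0.106]
A foot bottom corners [0.47  0.214 0.02 ] [0.475 0.125 0.02 ] top front [0.559 0.232 0.075] [0.566 0.175 0.075] near pad edge [0.49  0.404 0.015]
[0.46292475 0.36386727 0.33058939] [0.39605231 0.34472456 0.237503  ]
```

```bash
python3 -m inch '[{"hand":0,"slide":[0.5,-0.5,0],"yaw":0},{"hand":0,"slide":[0.5,-0.5,-4],"yaw":0},{"hand":0,"slide":[0.5,-0.5,-8],"yaw":0},{"hand":0,"slide":[0.5,-0.5,-11.8],"yaw":0},{"hand":1,"slide":[0.5,-0.5,-11.9],"yaw":0},{"hand":1,"slide":[0.5,-0.5,-11.9],"yaw":0},{"hand":1,"slide":[0.5,-0.5,-11.9],"yaw":0},{"hand":1,"slide":[0.5,-0.5,-11.9],"yaw":0},{"hand":1,"slide":[0.5,-0.5,-11.9],"yaw":0}]'
python3 -m inch '[{"hand":1,"slide":[0,0,0.4],"yaw":-0.12},{"hand":1,"slide":[1,0,0.4],"yaw":-0.25},{"hand":1,"slide":[2.4,-0.2,0.4],"yaw":-0.25},{"hand":1,"slide":[3.6,-0.3,0.3],"yaw":-0.25},{"hand":1,"slide":[4.6,-0.3,0.3],"yaw":-0.25},{"hand":1,"slide":[4.6,-0.3,0.3],"yaw":-0.25}]'
python3 -m inch '[{"hand":1,"slide":[0.4,0,0],"yaw":0},{"hand":1,"slide":[0.8,0,0],"yaw":0}]'
python3 -m inch '[{"hand":1,"slide":[0.3,0,0],"yaw":0},{"hand":1,"slide":[0.6,0,0],"yaw":0}]'
```

```text
time_s: 9.32
tcp_pos: [0.4014, 0.3419, 0.1206]
ee_rot: [[0.959, 0.282, 0.002], [0.282, -0.959, 0.002], [0.002, -0.002, -1.0]]
wrist_force: [-0.7, 0.1, 5.2]
gripper_width: 0.615
time_s: 10.07
tcp_pos: [0.4477, 0.3379, 0.1219]
ee_rot: [[0.999, 0.035, -0.0], [0.035, -0.999, -0.0], [-0.0, 0.0, -1.0]]
wrist_force: [0.0, 0.2, -4.5]
gripper_width: 0.62
time_s: 10.32
tcp_pos: [0.455, 0.3381, 0.1223]
ee_rot: [[0.999, 0.036, -0.0], [0.036, -0.999, -0.0], [-0.0, 0.0, -1.0]]
wrist_force: [-0.5, -0.1, -5.5]
gripper_width: 0.617
time_s: 10.58
tcp_pos: [0.4611, 0.3381, 0.1223]
ee_rot: [[0.999, 0.035, 0.0], [0.035, -0.999, 0.0], [0.0, -0.0, -1.0]]
wrist_force: [-0.5, -0.9, -5.6]
gripper_width: 0.617
```

```bash
python3 -m inch '[{"hand":1,"slide":[0.4,0,0],"yaw":0},{"hand":1,"slide":[0.4,0,-0.2],"yaw":0},{"hand":1,"slide":[0.2,0,-0.35],"yaw":0},{"hand":0,"slide":[0.2,0,-0.3],"yaw":0},{"hand":0,"slide":[0.2,0,-0.2],"yaw":0},{"hand":0,"slide":[0.2,0,0],"yaw":0},{"hand":0,"slide":[0.2,0,5],"yaw":0},{"hand":0,"slide":[0.2,0,8],"yaw":0},{"hand":1,"slide":[-3,0,8],"yaw":0},{"hand":1,"slide":[-6.5,0,8],"yaw":0}]'
python3 -m inch '[{"hand":1,"slide":[0,0,0],"yaw":0},{"hand":1,"slide":[0,0,-3],"yaw":0},{"hand":1,"slide":[0,0,-5.8],"yaw":0},{"hand":1,"slide":[0,0,-5.8],"yaw":0},{"hand":1,"slide":[1,0,-5.8],"yaw":0},{"hand":1,"slide":[1.5,0,-5.8],"yaw":0},{"hand":1,"slide":[2,0,-5.8],"yaw":0},{"hand":1,"slide":[2.5,0,-5.8],"yaw":0}]'
```

```text
time_s: 11.82
tcp_pos: [0.3956, 0.3382, 0.2028]
ee_rot: [[0.999, 0.034, 0.001], [0.034, -0.999, 0.002], [0.001, -0.002, -1.0]]
wrist_force: [-0.5, 0.7, 0.8]
gripper_width: 0.851
time_s: 12.82
tcp_pos: [0.4206, 0.3376, 0.1446]
ee_rot: [[0.999, 0.034, -0.002], [0.034, -0.999, -0.001], [-0.002, 0.001, -1.0]]
wrist_force: [-9.1, -0.1, 5.7]
gripper_width: 0.018
```

Contact. Now I follow the tipping arc.

```bash
python3 -m inch '[{"hand":1,"slide":[0.5,0,0.35],"yaw":0},{"hand":1,"slide":[1,0,0.7],"yaw":0},{"hand":1,"slide":[1.5,0,1],"yaw":0},{"hand":1,"slide":[2,0,1.2],"yaw":0},{"hand":1,"slide":[2.6,0,1.4],"yaw":0},{"hand":1,"slide":[3.2,0,1.6],"yaw":0}]'
python3 -m inch '[{"hand":1,"slide":[0.6,0,0.2],"yaw":0},{"hand":1,"slide":[1.3,0,0.3],"yaw":0},{"hand":1,"slide":[2,0,0.4],"yaw":0},{"hand":1,"slide":[2.7,0,0.4],"yaw":0},{"hand":1,"slide":[3.4,0,0.4],"yaw":0},{"hand":1,"slide":[4.1,0,0.4],"yaw":0},{"hand":1,"slide":[4.5,0,0.4],"yaw":0},{"hand":1,"slide":[4.5,0,0.4],"yaw":0}]'
python3 -m inch '[{"hand":0,"slide":[-3,0,5],"yaw":0},{"hand":0,"slide":[-7,-3,11],"yaw":0},{"hand":0,"slide":[-10,-5,15],"yaw":0},{"hand":0,"slide":[-12,-6,15],"yaw":0},{"hand":0,"slide":[-12,-6,15],"yaw":0}]'
python3 - <<'E'
from h import *
s,w=snap('wrist','w4.png');s2,b=snap('side','d4.png')
cv2.imwrite('pics/w4c.png',np.hstack([w,cv2.resize(b[160:370,120:300],(240,280))[:420] if 0 else cv2.copyMakeBorder(cv2.resize(b[180:360,150:360],(240,206)),0,214,0,0,0)]))
E
```

```text
time_s: 13.58
tcp_pos: [0.4531, 0.3383, 0.1621]
ee_rot: [[0.999, 0.036, 0.001], [0.036, -0.999, 0.001], [0.001, -0.001, -1.0]]
wrist_force: [-3.7, 0.5, 6.5]
gripper_width: 0.007
time_s: 14.58
tcp_pos: [0.4982, 0.3379, 0.1641]
ee_rot: [[0.999, 0.035, -0.0], [0.035, -0.999, -0.0], [-0.0, 0.0, -1.0]]
wrist_force: [-0.4, -0.2, -0.5]
gripper_width: 0.008
time_s: 15.2
tcp_pos: [0.3767, 0.2772, 0.3158]
ee_rot: [[0.999, 0.036, 0.001], [0.036, -0.999, 0.003], [0.002, -0.003, -1.0]]
wrist_force: [1.2, 0.5, -0.1]
gripper_width: 0.486
```

View pics/w4c.png

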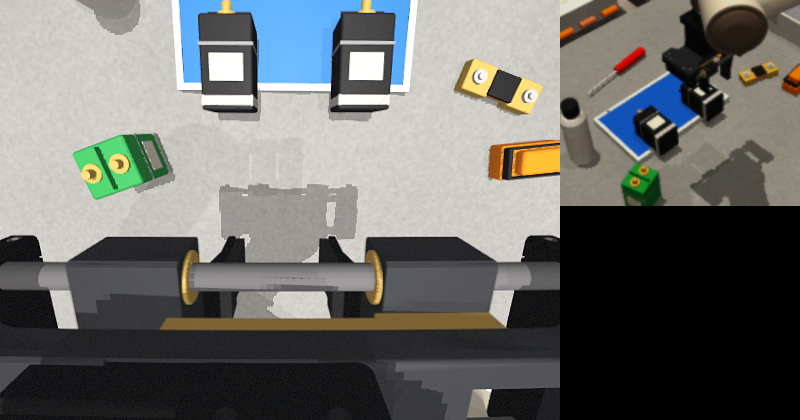

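Both contactors lie on the pad, A at (362,55) and B at (228,55), with their studs pointing away. Next I measure them.

Run:
```python
from h import *
s=sense(); w=cam('wrist',s)
for n,pts in[('B',[(201,96),(256,97),(198,13),(257,14)]),('A',[(331,96),(389,97),(334,12),(395,13)])]:
    P=np.array([onz(w,*p,.075)[:2] for p in pts]); print(n,np.round(P,3).tolist(),P.mean(0).round(3))
for p in[(180,90),(411,90)]: print('padcorner',onz(w,*p,.015).round(3))
print('shunt',onz(w,503,86,.024).round(3),s['tcp_pos'])
```

```text
B [[0.477, 0.364], [0.478, 0.308], [0.554, 0.365], [0.555, 0.308]] [0.516 0.336]
A [[0.482, 0.231], [0.483, 0.171], [0.559, 0.233], [0.561, 0.174]] [0.521 0.202]
padcorner [0.488 0.405 0.015]
padcorner [0.499 0.125 0.015]
shunt [0.507 0.018 0.024] [0.37790302 0.27809296 0.31434751]
```

```bash
python3 - <<'E'
from h import *
s=sense(); print(np.round(s['joints'],1))
E
python3 -m inch '[{"hand":0,"slide":[3,-6,0],"yaw":0.18},{"hand":0,"slide":[6,-12,0],"yaw":0.36},{"hand":0,"slide":[8,-18,1],"yaw":0.54},{"hand":0,"slide":[9,-24,2],"yaw":0.72},{"hand":0,"slide":[10,-30,3],"yaw":0.9},{"hand":0,"slide":[11,-36,4],"yaw":1.08},{"hand":0,"slide":[12,-42,4],"yaw":1.26},{"hand":0,"slide":[12,-48,4],"yaw":1.44},{"hand":0,"slide":[12,-54,4],"yaw":1.55},{"hand":0,"slide":[12,-54,4],"yaw":1.55}]'
python3 - <<'E'
from h import *
s,w=snap('wrist','w5.png'); print(np.round(s['joints'],1),s['tcp_pos'])
E
```

```text
[ 56.3   5.7 -18.4   0.  -66.   35.8]
time_s: 16.55
tcp_pos: [0.4991, -0.1948, 0.3481]
ee_rot: [[0.061, 0.998, -0.001], [0.996, -0.061, -0.066], [-0.066, 0.003, -0.998]]
wrist_force: [-0.3, 1.2, 0.4]
gripper_width: 1.004
[ -2.2  10.7  -9.    4.  -70.3 177.4] [ 0.49905238 -0.19478884  0.34812568]
```

View pics/w5.png

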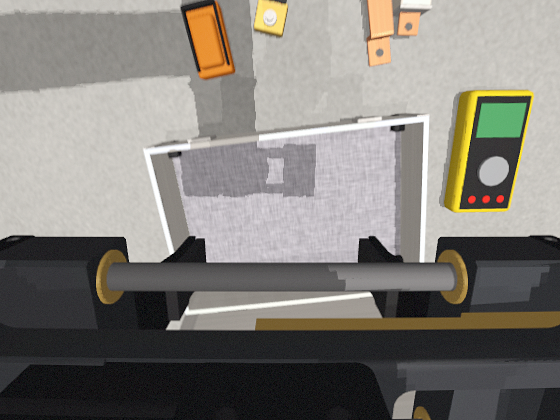

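The arm reached the wrist joint's limit here, so this orientation won't do over the case. The picture shows the rim's +y corners at (146,150) and (428,116), and the hinge-side line (185,314)-(372,293).

Run:
```python
from h import *
s=sense(); w=cam('wrist',s)
P=onz(w,146,150,.076);Q=onz(w,428,116,.076); e=Q-P
print(P.round(3),Q.round(3),np.linalg.norm(e),np.degrees(np.arctan2(e[1],e[0])))
u=e/np.linalg.norm(e); n=np.array([-u[1],u[0],0]); C=(P+Q)/2-n*.116
print('case centre',C.round(3))
for p in[(185,314),(372,293)]: 
    X=onz(w,*p,.076); print(X.round(3),((X-C)@u).round(3),((X-C)@n).round(3))
for p in[(412,250),(165,250)]:
    X=onz(w,*p,.076); print(((X-C)@u).round(3),((X-C)@n).round(3))
print('plug',onz(w,208,40,.042).round(3),'bus end',onz(w,378,51,.005).round(3))
d=cam('scene')
for x in(-.166,.166):
  for y in(-.116,.116):
    Z=C+u*x+n*y; Z[2]=.076; print(proj(d,Z).round())
print(proj(d,C+n*-.116+n*-.02+u*.166+np.array([0,0,.23])).round())
```

```text
[ 0.342 -0.159  0.076] [ 0.669 -0.139  0.076] 0.3270402415834616 3.50275571320633
case centre [ 0.513 -0.264  0.076]
[ 0.352 -0.389  0.076] -0.168 -0.114
[ 0.614 -0.369  0.076] 0.095 -0.111
0.148 -0.051
-0.172 -0.013
plug [ 0.423 -0.042  0.042] bus end [ 0.63  -0.059  0.005]
[227.  83.]
[284. 122.]
[142. 147.]
[198. 193.]
[115.  83.]
```

```bash
python3 -m inch '[{"hand":0,"slide":[0,5,0],"yaw":-0.18},{"hand":0,"slide":[0,10,0],"yaw":-0.36},{"hand":0,"slide":[0,14,0],"yaw":-0.54},{"hand":0,"slide":[0,18,0],"yaw":-0.72},{"hand":0,"slide":[0,20,0],"yaw":-0.9},{"hand":0,"slide":[0,20,0],"yaw":-1.08},{"hand":0,"slide":[0,20,0],"yaw":-1.26},{"hand":0,"slide":[0,20,0],"yaw":-1.44},{"hand":0,"slide":[0,20,0],"yaw":-1.62},{"hand":0,"slide":[0,20,0],"yaw":-1.8}]'
```

```text
time_s: 17.85
tcp_pos: [0.4987, 0.0096, 0.3484]
ee_rot: [[0.956, -0.285, -0.066], [-0.285, -0.958, 0.014], [-0.067, 0.005, -0.998]]
wrist_force: [-0.2, -0.6, 0.1]
gripper_width: 0.999
```

```bash
python3 -m inch '[{"hand":0,"slide":[0.6,0.4,0],"yaw":-0.18},{"hand":0,"slide":[0.6,0.4,-2],"yaw":-0.36},{"hand":0,"slide":[0.6,0.4,-4],"yaw":-0.54},{"hand":0,"slide":[0.6,0.4,-5],"yaw":-0.72},{"hand":0,"slide":[0.6,0.4,-5],"yaw":-0.9},{"hand":0,"slide":[0.6,0.4,-5],"yaw":-1.08},{"hand":0,"slide":[0.6,0.4,-5],"yaw":-1.26},{"hand":0,"slide":[0.6,0.4,-5],"yaw":-1.44},{"hand":0,"slide":[0.6,0.4,-5],"yaw":-1.55},{"hand":0,"slide":[0.6,0.4,-5],"yaw":-1.55}]'
python3 - <<'E'
from h import *
s,w=snap('wrist','w6.png');s,a=snap('scene','s6.png')
c=cam('scene'); h=cv2.cvtColor(a,cv2.COLOR_BGR2HSV)
def blob(lo,hi,z,roi=None):
    m=cv2.inRange(h,lo,hi); m[:150]=0; m[260:]=0; m[:,:215]=0; m[:,330:]=0
    n,l,st,ce=cv2.connectedComponentsWithStats(m)
    for i in range(1,n):
        if st[i,4]>25: print(st[i,4],ce[i].round(),onz(c,*ce[i],z).round(3))
blob((5,100,80),(30,255,255),.02)
E
```

```text
time_s: 19.1
tcp_pos: [0.5044, 0.0134, 0.2986]
ee_rot: [[-0.258, -0.966, 0.01], [-0.964, 0.258, 0.064], [-0.064, 0.007, -0.998]]
wrist_force: [0.1, -0.8, -0.6]
gripper_width: 0.998
442 [293. 175.] [ 0.423 -0.035  0.02 ]
101 [278. 196.] [ 0.501 -0.014  0.02 ]
162 [289. 213.] [0.519 0.048 0.02 ]
456 [242. 225.] [ 0.635 -0.012  0.02 ]
93 [249. 250.] [0.672 0.055 0.02 ]
45 [319. 252.] [0.548 0.184 0.02 ]
```

Everything is still in place. Now I pick the shunt.

```bash
python3 -m inch '[{"hand":0,"slide":[0.2,0,-6],"yaw":0},{"hand":0,"slide":[0.2,0,-12],"yaw":0},{"hand":0,"slide":[0.2,0,-18],"yaw":0},{"hand":0,"slide":[0.2,0,-21],"yaw":0},{"hand":0,"slide":[0.2,0,-22.2],"yaw":0},{"hand":1,"slide":[0.2,0,-22.2],"yaw":0},{"hand":1,"slide":[0.2,0,-22.2],"yaw":0},{"hand":1,"slide":[0.2,0,-22.2],"yaw":0},{"hand":1,"slide":[0.2,0,-22.2],"yaw":0},{"hand":1,"slide":[0.2,0,-22.2],"yaw":0}]'
python3 -m inch '[{"hand":1,"slide":[0,0,0],"yaw":0},{"hand":1,"slide":[0,0,3],"yaw":0},{"hand":1,"slide":[0,0,8],"yaw":0},{"hand":1,"slide":[0,0,13],"yaw":0},{"hand":1,"slide":[0,0,13],"yaw":0}]'
```

```text
time_s: 20.45
tcp_pos: [0.5063, 0.013, 0.0779]
ee_rot: [[-0.26, -0.966, 0.013], [-0.964, 0.26, 0.064], [-0.065, 0.004, -0.998]]
wrist_force: [-0.2, -0.2, 0.4]
gripper_width: 0.515
time_s: 21.08
tcp_pos: [0.508, 0.0134, 0.2113]
ee_rot: [[-0.259, -0.966, 0.021], [-0.964, 0.259, 0.066], [-0.069, -0.003, -0.998]]
wrist_force: [-0.1, 0.1, -2.9]
gripper_width: 0.336
```

```bash
python3 -m inch '[{"hand":1,"slide":[1,-4,2],"yaw":0},{"hand":1,"slide":[2,-9,3],"yaw":-0.18},{"hand":1,"slide":[3,-14,3],"yaw":-0.36},{"hand":1,"slide":[4.2,-19,3],"yaw":-0.54},{"hand":1,"slide":[4.2,-20,3],"yaw":-0.72},{"hand":1,"slide":[4.2,-20,3],"yaw":-0.9},{"hand":1,"slide":[4.2,-20,3],"yaw":-1.08},{"hand":1,"slide":[4.2,-20,3],"yaw":-1.26},{"hand":1,"slide":[4.2,-20,3],"yaw":-1.44},{"hand":1,"slide":[4.2,-20,3],"yaw":-1.62}]'
python3 -m inch '[{"hand":1,"slide":[0,0,0],"yaw":-0.18},{"hand":1,"slide":[0,0,0],"yaw":-0.36},{"hand":1,"slide":[0,0,0],"yaw":-0.54},{"hand":1,"slide":[0,0,0],"yaw":-0.72},{"hand":1,"slide":[0,0,0],"yaw":-0.9},{"hand":1,"slide":[0,0,0],"yaw":-1.08},{"hand":1,"slide":[0,0,0],"yaw":-1.2},{"hand":1,"slide":[0,0,0],"yaw":-1.2}]'
python3 - <<'E'
from h import *
s=sense(); print(np.round(s['joints'],1),s['tcp_pos'])
E
```

```text
time_s: 22.32
tcp_pos: [0.5469, -0.1868, 0.2349]
ee_rot: [[-0.948, 0.313, 0.058], [0.313, 0.95, -0.014], [-0.06, 0.005, -0.998]]
wrist_force: [1.0, -0.2, -3.2]
gripper_width: 0.34
time_s: 23.32
tcp_pos: [0.5473, -0.188, 0.2354]
ee_rot: [[-0.06, 0.998, 0.005], [0.996, 0.06, -0.061], [-0.061, 0.001, -0.998]]
wrist_force: [0.8, 0.1, -2.7]
gripper_width: 0.341
[  -1.5   19.7  -13.4    4.2  -56.6 -177.4] [ 0.54732883 -0.18804543  0.23543334]
```

```bash
python3 -m inch '[{"hand":1,"slide":[0.3,-5,0],"yaw":0},{"hand":1,"slide":[0.3,-10,-1],"yaw":0},{"hand":1,"slide":[0.3,-12.7,-4],"yaw":0},{"hand":1,"slide":[0.3,-12.7,-8],"yaw":0},{"hand":1,"slide":[0.3,-12.7,-11],"yaw":0},{"hand":1,"slide":[0.3,-12.7,-13],"yaw":0},{"hand":1,"slide":[0.3,-12.7,-14],"yaw":0}]'
python3 -m inch '[{"hand":1,"slide":[0,0,-0.6],"yaw":0},{"hand":1,"slide":[0,0,-0.9],"yaw":0},{"hand":1,"slide":[0,0,-0.9],"yaw":0}]'
```

```text
time_s: 24.2
tcp_pos: [0.55, -0.3149, 0.0951]
ee_rot: [[-0.059, 0.998, 0.005], [0.996, 0.059, -0.061], [-0.061, 0.001, -0.998]]
wrist_force: [-0.3, -0.7, -1.8]
gripper_width: 0.337
time_s: 24.58
tcp_pos: [0.5488, -0.3151, 0.0927]
ee_rot: [[-0.059, 0.998, 0.003], [0.996, 0.059, -0.062], [-0.063, -0.0, -0.998]]
wrist_force: [-11.4, 4.8, 19.8]
gripper_width: 0.336
```

```bash
python3 -m inch '[{"hand":0.4,"slide":[0,0,0.3],"yaw":0},{"hand":0.4,"slide":[0,0,0.3],"yaw":0},{"hand":0.4,"slide":[0,0,0.3],"yaw":0},{"hand":0.4,"slide":[0,0,5],"yaw":0},{"hand":0.4,"slide":[0,0,11],"yaw":0},{"hand":0,"slide":[0,5,16],"yaw":0},{"hand":0,"slide":[0,5,20],"yaw":0}]'
python3 - <<'E'
from h import *
s,a=snap('scene','s7.png');s,w=snap('wrist','w7.png')
b=a[40:260,100:330]
cv2.imwrite('pics/s7c.png',cv2.resize(b,None,fx=2.5,fy=2.5))
E
```

```text
time_s: 25.45
tcp_pos: [0.5513, -0.2635, 0.29]
ee_rot: [[-0.062, 0.998, 0.009], [0.996, 0.062, -0.062], [-0.062, 0.005, -0.998]]
wrist_force: [0.4, -0.2, 0.3]
gripper_width: 0.746
```

View pics/s7c.png

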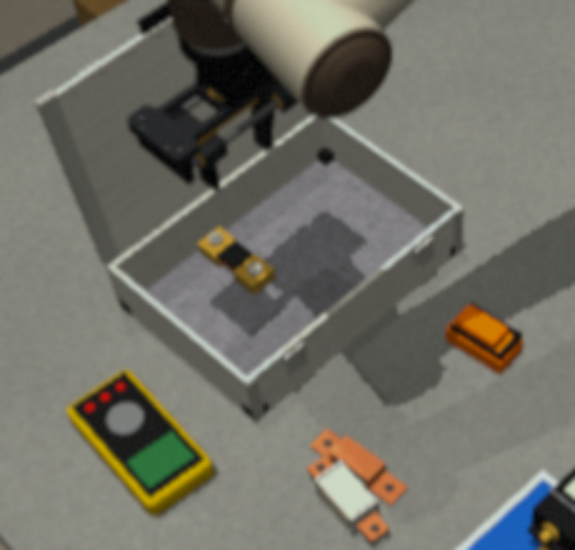

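The shunt lies flat in the case by the hinge wall, at crop (235,257). The fuse has been knocked up against the busbar: fuse at crop (347,492), busbar at (360,465).

Run:
```python
from h import *
c=cam('scene'); g=lambda u,v,z:onz(c,100+u/2.5,40+v/2.5,z)
def show(n,p,q,z):
    P,Q=g(*p,z),g(*q,z); e=Q-P; print(n,((P+Q)/2).round(3),'len',round(np.hypot(*e[:2]),3),'yaw',np.degrees(np.arctan2(e[1],e[0])).round(1)); return (P+Q)/2
M=show('shunt',(214,243),(256,273),.03)
a=np.radians(3.4);d=M[:2]-[.512,-.264];print('case frame',d@[np.cos(a),np.sin(a)],d@[-np.sin(a),np.cos(a)])
show('fuse',(320,467),(374,527),.018); show('bus',(325,440),(390,490),.005)
print('plug',g(485,327,.042).round(3))
```

```text
shunt [ 0.554 -0.311  0.03 ] len 0.07 yaw 95.6
case frame 0.039436799177953154 -0.049546775928373414
fuse [0.667 0.011 0.018] len 0.093 yaw 85.7
bus [ 0.629 -0.017  0.005] len 0.095 yaw 95.2
plug [ 0.423 -0.032  0.042]
```

I'll nudge the shunt about 6 mm closer to the hinge wall to leave room for a contactor.

```bash
python3 -m inch '[{"hand":1,"slide":[0,3.8,-4],"yaw":0},{"hand":1,"slide":[0,3.8,-9],"yaw":0},{"hand":1,"slide":[0,3.8,-14],"yaw":0},{"hand":1,"slide":[0,3.8,-18],"yaw":0},{"hand":1,"slide":[0,3.8,-20.4],"yaw":0},{"hand":1,"slide":[0,3.8,-20.4],"yaw":0},{"hand":1,"slide":[0,2.8,-20.4],"yaw":0},{"hand":1,"slide":[0,2,-20.4],"yaw":0},{"hand":1,"slide":[0,1.4,-20.4],"yaw":0},{"hand":1,"slide":[0,1,-20.4],"yaw":0}]'
python3 -m inch '[{"hand":1,"slide":[0,-0.2,0],"yaw":0},{"hand":1,"slide":[0,-0.2,0],"yaw":0}]'
```

```text
time_s: 26.8
tcp_pos: [0.5513, -0.2558, 0.0852]
ee_rot: [[-0.059, 0.998, 0.01], [0.996, 0.06, -0.062], [-0.063, 0.006, -0.998]]
wrist_force: [0.4, 2.5, 0.3]
gripper_width: 0.009
time_s: 27.05
tcp_pos: [0.5513, -0.2573, 0.0848]
ee_rot: [[-0.06, 0.998, 0.009], [0.996, 0.06, -0.062], [-0.063, 0.005, -0.998]]
wrist_force: [1.7, -0.6, 0.1]
gripper_width: 0.006
```

```bash
python3 -m inch '[{"hand":1,"slide":[0,1,5],"yaw":0},{"hand":0.5,"slide":[0,1,10],"yaw":0},{"hand":0,"slide":[0,5,15],"yaw":0.18},{"hand":0,"slide":[-2,9,16.5],"yaw":0.36},{"hand":0,"slide":[-4,11,16.5],"yaw":0.54},{"hand":0,"slide":[-6,13,16.5],"yaw":0.72},{"hand":0,"slide":[-8,15,16.5],"yaw":0.9},{"hand":0,"slide":[-10,17,16.5],"yaw":1.08},{"hand":0,"slide":[-11,19,16.5],"yaw":1.26},{"hand":0,"slide":[-12.8,21.7,16.5],"yaw":1.44}]'
python3 -m inch '[{"hand":0,"slide":[0,0,0],"yaw":0.18},{"hand":0,"slide":[0,0,0],"yaw":0.36},{"hand":0,"slide":[0,0,0],"yaw":0.54},{"hand":0,"slide":[0,0,0],"yaw":0.72},{"hand":0,"slide":[0,0,0],"yaw":0.9},{"hand":0,"slide":[0,0,0],"yaw":1.08},{"hand":0,"slide":[0,0,0],"yaw":1.26},{"hand":0,"slide":[0,0,0],"yaw":1.44},{"hand":0,"slide":[0,0,0],"yaw":1.62},{"hand":0,"slide":[0,0,0],"yaw":1.78}]'
python3 - <<'E'
from h import *
s,a=snap('scene','s8.png'); h=cv2.cvtColor(a,cv2.COLOR_BGR2HSV)
c=cam('scene'); m=cv2.inRange(h,(8,190,120),(20,255,255)); m[:150]=0;m[215:]=0;m[:,:262]=0;m[:,340:]=0
n,l,st,ce=cv2.connectedComponentsWithStats(m)
for i in range(1,n):
    if st[i,4]>25: print(st[i],ce[i].round(),onz(c,*ce[i],.03).round(3))
E
```

```text
time_s: 28.3
tcp_pos: [0.4228, -0.0397, 0.2496]
ee_rot: [[-0.996, 0.065, 0.063], [0.065, 0.998, 0.001], [-0.063, 0.005, -0.998]]
wrist_force: [-0.1, 0.7, 0.0]
gripper_width: 0.938
time_s: 29.55
tcp_pos: [0.4229, -0.0403, 0.2495]
ee_rot: [[0.143, -0.99, -0.014], [-0.988, -0.144, 0.061], [-0.063, 0.005, -0.998]]
wrist_force: [0.7, 0.2, 0.4]
gripper_width: 0.997
[281 162  24  19 192] [293. 170.] [ 0.417 -0.04   0.03 ]
```

```bash
python3 -m inch '[{"hand":0,"slide":[0,0,-6],"yaw":0},{"hand":0,"slide":[0,0,-12],"yaw":0},{"hand":0,"slide":[0,0,-16],"yaw":0},{"hand":0,"slide":[0,0,-17.1],"yaw":0},{"hand":1,"slide":[0,0,-17.2],"yaw":0},{"hand":1,"slide":[0,0,-17.2],"yaw":0},{"hand":1,"slide":[0,0,-17.2],"yaw":0},{"hand":1,"slide":[0,0,-17.2],"yaw":0},{"hand":1,"slide":[0,0,-17.2],"yaw":0},{"hand":1,"slide":[0,0,-17.2],"yaw":0}]'
python3 -m inch '[{"hand":1,"slide":[0,0,0],"yaw":0},{"hand":1,"slide":[0,0,4],"yaw":0},{"hand":1,"slide":[0,0,10],"yaw":0},{"hand":1,"slide":[1.5,-4,15],"yaw":0},{"hand":1,"slide":[3,-8,15],"yaw":-0.18},{"hand":1,"slide":[4,-12,15],"yaw":-0.36},{"hand":1,"slide":[4.2,-16,15],"yaw":-0.54},{"hand":1,"slide":[4.2,-19,15],"yaw":-0.72},{"hand":1,"slide":[4.2,-19,15],"yaw":-0.9},{"hand":1,"slide":[4.2,-19,15],"yaw":-1.08}]'
```

```text
time_s: 30.85
tcp_pos: [0.4227, -0.0403, 0.0779]
ee_rot: [[0.138, -0.99, -0.014], [-0.988, -0.138, 0.061], [-0.063, 0.006, -0.998]]
wrist_force: [-2.9, 0.2, 5.8]
gripper_width: 0.505
time_s: 32.1
tcp_pos: [0.4647, -0.2307, 0.2267]
ee_rot: [[-0.811, -0.583, 0.047], [-0.581, 0.813, 0.041], [-0.062, 0.006, -0.998]]
wrist_force: [-0.6, 0.4, -1.4]
gripper_width: 0.504
```

```bash
python3 -m inch '[{"hand":1,"slide":[0,0,0],"yaw":-0.18},{"hand":1,"slide":[0,0,0],"yaw":-0.36},{"hand":1,"slide":[0,0,0],"yaw":-0.54},{"hand":1,"slide":[0,0,0],"yaw":-0.72},{"hand":1,"slide":[0,0,0],"yaw":-0.9},{"hand":1,"slide":[0,0,0],"yaw":-1.08},{"hand":1,"slide":[0,0,0],"yaw":-1.26},{"hand":1,"slide":[0,0,0],"yaw":-1.44},{"hand":1,"slide":[0,-2,0],"yaw":-1.62},{"hand":1,"slide":[0,-5,0],"yaw":-1.8}]'
python3 -m inch '[{"hand":1,"slide":[0.1,0,0],"yaw":-0.18},{"hand":1,"slide":[0.1,-4.3,0],"yaw":-0.33},{"hand":1,"slide":[0.1,-4.3,-5],"yaw":-0.33},{"hand":1,"slide":[0.1,-4.3,-10],"yaw":-0.33},{"hand":1,"slide":[0.1,-4.3,-12.5],"yaw":-0.33},{"hand":1,"slide":[0.1,-4.3,-13.7],"yaw":-0.33},{"hand":1,"slide":[0.1,-4.3,-13.9],"yaw":-0.33},{"hand":1,"slide":[0.1,-4.3,-14.1],"yaw":-0.33}]'
```

```text
time_s: 33.35
tcp_pos: [0.465, -0.2801, 0.227]
ee_rot: [[-0.385, 0.923, 0.028], [0.921, 0.385, -0.055], [-0.062, 0.005, -0.998]]
wrist_force: [1.0, 0.2, -1.8]
gripper_width: 0.501
time_s: 34.35
tcp_pos: [0.467, -0.3235, 0.0877]
ee_rot: [[-0.07, 0.997, 0.012], [0.996, 0.071, -0.063], [-0.064, 0.007, -0.998]]
wrist_force: [-0.1, 0.1, -1.0]
gripper_width: 0.5
```

```bash
python3 -m inch '[{"hand":1,"slide":[0,0,-0.3],"yaw":0},{"hand":0.3,"slide":[0,0,-0.2],"yaw":0},{"hand":0.3,"slide":[0,0,-0.2],"yaw":0},{"hand":0.3,"slide":[0,0,0.3],"yaw":0},{"hand":0.3,"slide":[0,0,6],"yaw":0},{"hand":0.3,"slide":[0,0,12],"yaw":0},{"hand":0,"slide":[0,6,15],"yaw":0},{"hand":0,"slide":[1,12,15],"yaw":0.18},{"hand":0,"slide":[2,18,15],"yaw":0.36},{"hand":0,"slide":[3,24,15],"yaw":0.54}]'
python3 -m inch '[{"hand":0,"slide":[0,6,1],"yaw":0.18},{"hand":0,"slide":[0,12,2],"yaw":0.36},{"hand":0,"slide":[0.5,18,2],"yaw":0.54},{"hand":0,"slide":[1,23,2],"yaw":0.72},{"hand":0,"slide":[1.3,28.3,2],"yaw":0.9},{"hand":0,"slide":[1.3,28.3,2],"yaw":1.0},{"hand":0,"slide":[1.3,28.3,2],"yaw":1.0}]'
python3 - <<'E'
from h import *
s,a=snap('scene','s9.png')
cv2.imwrite('pics/s9c.png',cv2.resize(a[60:350,100:430],None,fx=2.2,fy=2.0))
E
```

```text
time_s: 35.6
tcp_pos: [0.4962, -0.0813, 0.2376]
ee_rot: [[-0.576, 0.816, 0.042], [0.815, 0.578, -0.048], [-0.064, 0.007, -0.998]]
wrist_force: [0.8, 0.0, 0.6]
gripper_width: 0.985
time_s: 36.48
tcp_pos: [0.509, 0.2002, 0.2568]
ee_rot: [[-0.997, -0.039, 0.062], [-0.039, 0.999, 0.007], [-0.063, 0.005, -0.998]]
wrist_force: [-0.7, 0.5, -0.4]
gripper_width: 1.0
```

View pics/s9c.png

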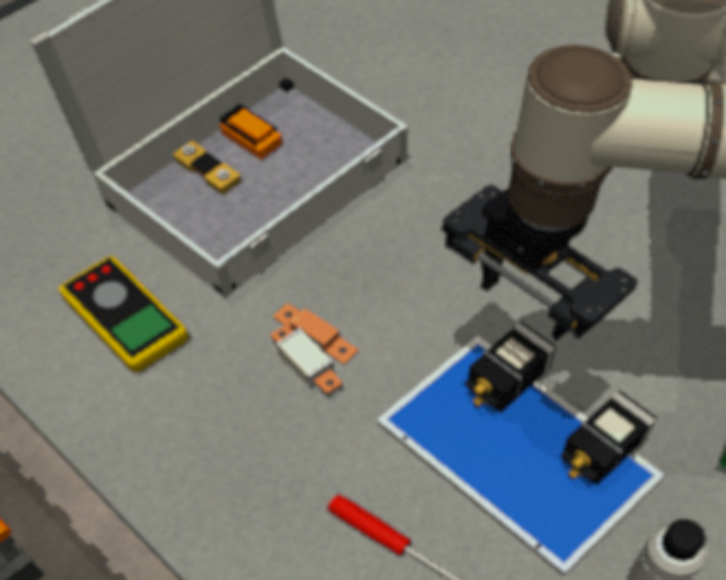

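The shunt and plug are in the case, and both contactors lie on the pad. Next I pick A.

```bash
python3 -m inch '[{"hand":0,"slide":[0.3,-0.1,-5],"yaw":0},{"hand":0,"slide":[0.3,-0.1,-10],"yaw":0},{"hand":0,"slide":[0.3,-0.1,-14],"yaw":0},{"hand":0,"slide":[0.3,-0.1,-16.2],"yaw":0},{"hand":0,"slide":[0.3,-0.1,-16.2],"yaw":0},{"hand":1,"slide":[0.3,-0.1,-16.2],"yaw":0},{"hand":1,"slide":[0.3,-0.1,-16.2],"yaw":0},{"hand":1,"slide":[0.3,-0.1,-16.2],"yaw":0},{"hand":1,"slide":[0.3,-0.1,-16.2],"yaw":0},{"hand":1,"slide":[0.3,-0.1,-16.2],"yaw":0}]'
python3 -m inch '[{"hand":1,"slide":[0,0,3],"yaw":0},{"hand":1,"slide":[0,0,8],"yaw":0},{"hand":1,"slide":[0,0,14],"yaw":0},{"hand":1,"slide":[0,0,14],"yaw":0}]'
```

```text
time_s: 37.78
tcp_pos: [0.5121, 0.1982, 0.0952]
ee_rot: [[-0.997, -0.039, 0.062], [-0.039, 0.999, 0.006], [-0.062, 0.004, -0.998]]
wrist_force: [-0.9, -3.4, 5.4]
gripper_width: 0.62
time_s: 38.28
tcp_pos: [0.5139, 0.2004, 0.2389]
ee_rot: [[-0.997, -0.04, 0.071], [-0.039, 0.999, 0.014], [-0.071, 0.011, -0.997]]
wrist_force: [0.5, 0.4, -5.4]
gripper_width: 0.619
```

```bash
python3 -m inch '[{"hand":1,"slide":[0.5,-4,0],"yaw":0.17},{"hand":1,"slide":[1,-9,0],"yaw":0.35},{"hand":1,"slide":[1.5,-14,0],"yaw":0.53},{"hand":1,"slide":[2,-19,0],"yaw":0.71},{"hand":1,"slide":[2.5,-24,0],"yaw":0.89},{"hand":1,"slide":[3,-29,0],"yaw":1.07},{"hand":1,"slide":[3,-34,0],"yaw":1.25},{"hand":1,"slide":[3,-39,0],"yaw":1.43},{"hand":1,"slide":[3,-41.9,0],"yaw":1.59},{"hand":1,"slide":[3,-41.9,0],"yaw":1.59}]'
python3 - <<'E'
from h import *
s,a=snap('side','d10.png'); s,w=snap('wrist','w10.png')
cv2.imwrite('pics/d10c.png',np.hstack([cv2.resize(w,(400,300)),cv2.resize(a[100:300,280:480],(300,300))]))
E
```

```text
time_s: 39.52
tcp_pos: [0.5406, -0.222, 0.2306]
ee_rot: [[0.055, -0.998, -0.014], [-0.996, -0.056, 0.065], [-0.065, 0.011, -0.998]]
wrist_force: [0.5, 0.7, -5.7]
gripper_width: 0.619
```

View pics/d10c.png

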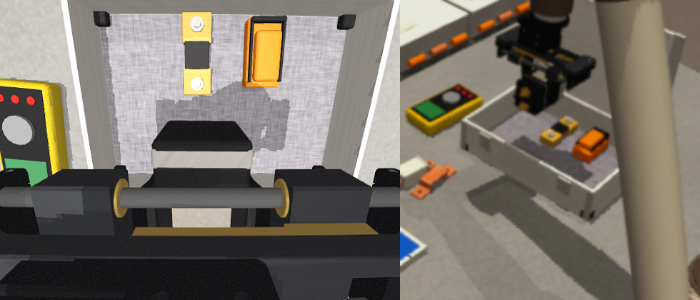

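Run:
```python
from h import *
s=sense(); w=cam('wrist',s); g=lambda u,v,z:onz(w,u*1.4,v*1.4,z)
a=np.radians(3.4)
def cf(X): d=X[:2]-[.512,-.264]; return np.array([d@[np.cos(a),np.sin(a)],d@[-np.sin(a),np.cos(a)]]).round(4)
for n,u,v,z in[('shunt+y edge',197,93,.026),('shunt l',182,85,.026),('shunt r',212,85,.026),('shunt -y',197,13,.026),('plug l',245,84,.032),('plug r',282,85,.032),
 ('floor-y wall l',108,15,.006),('wall r',345,15,.006)]: print(n,cf(g(u,v,z)))
for z in(.15,.21):
  for v in(121,150): print('foot',z,v,cf(g(165,v,z)),cf(g(240,v,z)))
```

```text
shunt+y edge [ 0.0343 -0.0127]
shunt l [ 0.0536 -0.0229]
shunt r [ 0.0148 -0.0228]
shunt -y [ 0.0336 -0.1051]
plug l [-0.0267 -0.0242]
plug r [-0.0742 -0.0231]
floor-y wall l [ 0.1464 -0.1083]
wall r [-0.1564 -0.1095]
foot 0.15 121 [ 0.0586 -0.0004] [-0.0003 -0.0002]
foot 0.15 150 [0.0599 0.0236] [-0.0017  0.0239]
foot 0.21 121 [ 0.0492 -0.0123] [ 0.0111 -0.0121]
foot 0.21 150 [0.05   0.0032] [0.0102 0.0034]
```

```bash
python3 -m inch '[{"hand":1,"slide":[0.2,0.2,-5],"yaw":0},{"hand":1,"slide":[0.2,0.2,-9],"yaw":0},{"hand":1,"slide":[0.2,0.2,-12],"yaw":0},{"hand":1,"slide":[0.2,0.2,-13.5],"yaw":0},{"hand":1,"slide":[0.2,0.2,-14.2],"yaw":0},{"hand":1,"slide":[0.2,0.2,-14.4],"yaw":0}]'
```

```text
time_s: 40.38
tcp_pos: [0.5446, -0.2182, 0.0909]
ee_rot: [[0.059, -0.998, -0.008], [-0.996, -0.059, 0.062], [-0.062, 0.004, -0.998]]
wrist_force: [0.6, 0.9, -4.7]
gripper_width: 0.621
```

```bash
python3 -m inch '[{"hand":1,"slide":[0,0,-0.2],"yaw":0},{"hand":1,"slide":[0,0,-0.4],"yaw":0},{"hand":0.15,"slide":[0,0,-0.4],"yaw":0},{"hand":0.15,"slide":[0,0,-0.2],"yaw":0},{"hand":0.15,"slide":[0,0,0],"yaw":0},{"hand":0.15,"slide":[0,0,5],"yaw":0},{"hand":0.15,"slide":[0,0,11],"yaw":0},{"hand":0,"slide":[0,5,16],"yaw":-0.18},{"hand":0,"slide":[0,10,16],"yaw":-0.36},{"hand":0,"slide":[0,15,16],"yaw":-0.54}]'
python3 -m inch '[{"hand":0,"slide":[-0.5,6,0],"yaw":-0.18},{"hand":0,"slide":[-1,12,0],"yaw":-0.36},{"hand":0,"slide":[-1.5,18,0],"yaw":-0.54},{"hand":0,"slide":[-2,24,0],"yaw":-0.72},{"hand":0,"slide":[-2.5,30,0],"yaw":-0.9},{"hand":0,"slide":[-3.2,36,0],"yaw":-1.05},{"hand":0,"slide":[-3.2,40.2,0],"yaw":-1.05},{"hand":0,"slide":[-3.2,40.2,0],"yaw":-1.05}]'
```

```text
time_s: 41.62
tcp_pos: [0.5446, -0.0691, 0.2527]
ee_rot: [[-0.46, -0.887, 0.029], [-0.885, 0.461, 0.058], [-0.065, 0.001, -0.998]]
wrist_force: [0.3, -0.0, 0.7]
gripper_width: 0.989
time_s: 42.62
tcp_pos: [0.5118, 0.335, 0.2509]
ee_rot: [[-0.997, -0.052, 0.063], [-0.051, 0.999, 0.009], [-0.064, 0.006, -0.998]]
wrist_force: [-0.5, 0.2, -0.6]
gripper_width: 0.997
```

```bash
python3 -m inch '[{"hand":0,"slide":[0,0.1,-5],"yaw":-0.0},{"hand":0,"slide":[0,0.1,-10],"yaw":0},{"hand":0,"slide":[0,0.1,-14],"yaw":0},{"hand":0,"slide":[0,0.1,-15.6],"yaw":0},{"hand":0,"slide":[0,0.1,-15.6],"yaw":0},{"hand":1,"slide":[0,0.1,-15.6],"yaw":0},{"hand":1,"slide":[0,0.1,-15.6],"yaw":0},{"hand":1,"slide":[0,0.1,-15.6],"yaw":0},{"hand":1,"slide":[0,0.1,-15.6],"yaw":0},{"hand":1,"slide":[0,0.1,-15.6],"yaw":0}]'
python3 -m inch '[{"hand":1,"slide":[0,0,3],"yaw":0},{"hand":1,"slide":[0,0,8],"yaw":0},{"hand":1,"slide":[0,0,14],"yaw":0},{"hand":1,"slide":[0,-5,14],"yaw":0.17},{"hand":1,"slide":[0,-10,14],"yaw":0.35},{"hand":1,"slide":[0,-15,14],"yaw":0.53},{"hand":1,"slide":[0,-20,14],"yaw":0.71},{"hand":1,"slide":[0,-25,14],"yaw":0.89},{"hand":1,"slide":[-1,-30,14],"yaw":1.07},{"hand":1,"slide":[-2,-35,14],"yaw":1.25}]'
```

```text
time_s: 43.88
tcp_pos: [0.5132, 0.3345, 0.0961]
ee_rot: [[-0.997, -0.049, 0.066], [-0.048, 0.999, 0.012], [-0.066, 0.009, -0.998]]
wrist_force: [-1.5, 4.5, 5.0]
gripper_width: 0.62
time_s: 45.12
tcp_pos: [0.4908, -0.0153, 0.2325]
ee_rot: [[-0.288, -0.958, 0.007], [-0.956, 0.288, 0.061], [-0.06, 0.011, -0.998]]
wrist_force: [0.5, -0.9, -5.0]
gripper_width: 0.619
```

```bash
python3 -m inch '[{"hand":1,"slide":[-1,-5,0],"yaw":0.17},{"hand":1,"slide":[-2,-10,0],"yaw":0.35},{"hand":1,"slide":[-3,-15,0],"yaw":0.35},{"hand":1,"slide":[-3.5,-20.9,0],"yaw":0.35},{"hand":1,"slide":[-3.5,-20.9,-4],"yaw":0.35},{"hand":1,"slide":[-3.5,-20.9,-8],"yaw":0.35},{"hand":1,"slide":[-3.5,-20.9,-12],"yaw":0.35},{"hand":1,"slide":[-3.5,-20.9,-13.8],"yaw":0.35},{"hand":1,"slide":[-3.5,-20.9,-14.2],"yaw":0.35}]'
python3 -m inch '[{"hand":1,"slide":[0,0,-0.2],"yaw":0},{"hand":1,"slide":[0,0,-0.4],"yaw":0}]'
```

```text
time_s: 46.25
tcp_pos: [0.4557, -0.2219, 0.09]
ee_rot: [[0.051, -0.999, -0.016], [-0.997, -0.052, 0.064], [-0.065, 0.013, -0.998]]
wrist_force: [0.7, -0.1, -5.7]
gripper_width: 0.62
time_s: 46.5
tcp_pos: [0.4587, -0.2223, 0.0893]
ee_rot: [[0.053, -0.999, -0.007], [-0.997, -0.053, 0.062], [-0.062, 0.004, -0.998]]
wrist_force: [-0.1, 0.2, -5.3]
gripper_width: 0.622
```

Lower it the last bit, release, lift, and go over the fuse and busbar for a look.

```bash
python3 -m inch '[{"hand":1,"slide":[0,0,-0.2],"yaw":0},{"hand":0.15,"slide":[0,0,-0.2],"yaw":0},{"hand":0.15,"slide":[0,0,-0.1],"yaw":0},{"hand":0.15,"slide":[0,0,0.2],"yaw":0},{"hand":0.15,"slide":[0,0,5],"yaw":0},{"hand":0.15,"slide":[0,0,11],"yaw":0},{"hand":0,"slide":[3,5,16],"yaw":0},{"hand":0,"slide":[7,10,18],"yaw":0},{"hand":0,"slide":[12,15,19],"yaw":0},{"hand":0,"slide":[17,21,19],"yaw":0}]'
python3 -m inch '[{"hand":0,"slide":[1.5,5,0],"yaw":-0.08},{"hand":0,"slide":[1.5,10,0],"yaw":-0.08},{"hand":0,"slide":[1.5,12,0],"yaw":-0.08},{"hand":0,"slide":[1.5,12,0],"yaw":-0.08}]'
python3 - <<'E'
from h import *
s,w=snap('wrist','w11.png'); print(s['tcp_pos'])
s,a=snap('scene','s11.png')
cv2.imwrite('pics/w11c.png',np.hstack([w,cv2.copyMakeBorder(cv2.resize(a[60:260,110:310],(240,240)),0,180,0,0,0)]))
E
```

```text
time_s: 47.75
tcp_pos: [0.6028, -0.0422, 0.279]
ee_rot: [[0.053, -0.999, -0.004], [-0.997, -0.053, 0.062], [-0.062, 0.001, -0.998]]
wrist_force: [1.4, -1.2, -0.4]
gripper_width: 0.998
time_s: 48.25
tcp_pos: [0.6162, 0.0773, 0.2769]
ee_rot: [[-0.025, -1.0, -0.003], [-0.998, 0.025, 0.062], [-0.062, 0.005, -0.998]]
wrist_force: [0.2, 0.2, 0.3]
gripper_width: 0.997
[0.61615277 0.07731084 0.27692677]
```

View pics/w11c.png

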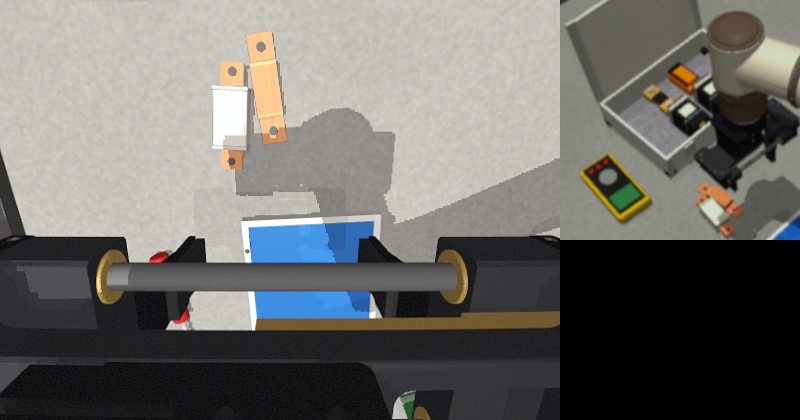

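Fuse holes at (232,72) and (232,160); busbar holes at (261,47) and (273,131). Both contactors are in the case. The gap between the fuse and busbar is too narrow for a finger, so I'll grip the fuse's +y tag and drag it clear toward +x.

Run:
```python
from h import *
s=sense(); w=cam('wrist',s)
for n,p,q,z in[('fuse',(232,72),(232,160),.018),('bus',(261,47),(273,131),.005),('tag',(222,160),(243,160),.018)]:
    P,Q=onz(w,*p,z),onz(w,*q,z); e=Q-P; print(n,P.round(3),Q.round(3),((P+Q)/2).round(3),np.linalg.norm(e).round(3),np.degrees(np.arctan2(e[1],e[0])).round(1))
print('fuse end',onz(w,232,169,.018).round(3),'bus end',onz(w,275,143,.005).round(3))
```

```text
fuse [ 0.664 -0.037  0.018] [0.671 0.055 0.018] [0.667 0.009 0.018] 0.093 85.7
bus [ 0.633 -0.062  0.005] [0.623 0.025 0.005] [ 0.628 -0.018  0.005] 0.088 96.4
tag [0.682 0.055 0.018] [0.658 0.056 0.018] [0.67  0.055 0.018] 0.024 178.4
fuse end [0.672 0.066 0.018] bus end [0.622 0.039 0.005]
```

```bash
python3 -m inch '[{"hand":0,"slide":[5.5,-2.2,-6],"yaw":-0.05},{"hand":0,"slide":[5.5,-2.2,-12],"yaw":-0.05},{"hand":0,"slide":[5.5,-2.2,-17],"yaw":-0.05},{"hand":0,"slide":[5.5,-2.2,-19.8],"yaw":-0.05},{"hand":0,"slide":[5.5,-2.2,-19.8],"yaw":-0.05},{"hand":1,"slide":[5.5,-2.2,-19.8],"yaw":-0.05},{"hand":1,"slide":[5.5,-2.2,-19.8],"yaw":-0.05},{"hand":1,"slide":[5.5,-2.2,-19.8],"yaw":-0.05},{"hand":1,"slide":[5.5,-2.2,-19.8],"yaw":-0.05},{"hand":1,"slide":[5.5,-2.2,-19.8],"yaw":-0.05}]'
python3 -m inch '[{"hand":1,"slide":[0,0,0],"yaw":0},{"hand":1,"slide":[0,0,0],"yaw":0},{"hand":1,"slide":[1,0,0],"yaw":0},{"hand":1,"slide":[2,0,0],"yaw":0},{"hand":1,"slide":[3,0,0],"yaw":0},{"hand":1,"slide":[4,0,0],"yaw":0},{"hand":1,"slide":[4,0,0],"yaw":0},{"hand":0,"slide":[4,0,0],"yaw":0},{"hand":0,"slide":[4,0,0],"yaw":0},{"hand":0,"slide":[4,0,0],"yaw":0}]'
python3 -m inch '[{"hand":0,"slide":[0,0,5],"yaw":0},{"hand":0,"slide":[-1,2,11],"yaw":0},{"hand":0,"slide":[-3,5,17],"yaw":0},{"hand":0,"slide":[-3,6,20],"yaw":0},{"hand":0,"slide":[-3,6,20],"yaw":0}]'
python3 - <<'E'
from h import *
s,w=snap('wrist','w12.png'); print(s['tcp_pos'])
E
```

```text
time_s: 49.6
tcp_pos: [0.6713, 0.0545, 0.079]
ee_rot: [[-0.076, -0.997, 0.0], [-0.995, 0.076, 0.063], [-0.062, 0.005, -0.998]]
wrist_force: [0.5, -0.4, -0.2]
gripper_width: 0.517
time_s: 50.85
tcp_pos: [0.7112, 0.0544, 0.0787]
ee_rot: [[-0.077, -0.997, 0.0], [-0.995, 0.076, 0.063], [-0.062, 0.005, -0.998]]
wrist_force: [0.1, -0.5, -0.9]
gripper_width: 0.521
time_s: 51.48
tcp_pos: [0.6822, 0.1158, 0.2839]
ee_rot: [[-0.074, -0.997, 0.009], [-0.995, 0.074, 0.065], [-0.066, -0.004, -0.998]]
wrist_force: [-1.2, 0.6, 0.7]
gripper_width: 0.988
[0.68220767 0.11583705 0.28392268]
```

View pics/w12.png

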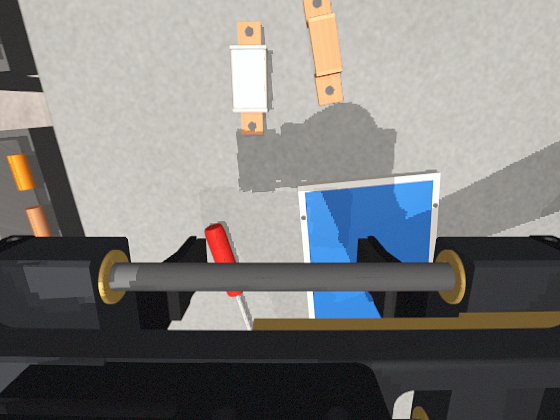

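Separated: fuse holes at (249,32) and (252,126), and the busbar is clear to the right.

Run:
```python
from h import *
s=sense(); w=cam('wrist',s)
for n,p,q,z in[('fuse',(249,32),(252,126),.018),('bus',(317,4),(329,91),.005)]:
    P,Q=onz(w,*p,z),onz(w,*q,z); e=Q-P; print(n,((P+Q)/2).round(3),np.linalg.norm(e).round(3),np.degrees(np.arctan2(e[1],e[0])).round(1))
```

```text
fuse [0.706 0.011 0.018] 0.093 86.0
bus [ 0.626 -0.016  0.005] 0.087 96.6
```

```bash
python3 -m inch '[{"hand":0,"slide":[1.2,-5.4,-3],"yaw":0},{"hand":0,"slide":[2.4,-10.8,-6],"yaw":0},{"hand":0,"slide":[2.4,-10.8,-12],"yaw":0},{"hand":0,"slide":[2.4,-10.8,-18],"yaw":0},{"hand":0,"slide":[2.4,-10.8,-20.4],"yaw":0},{"hand":1,"slide":[2.4,-10.8,-20.4],"yaw":0},{"hand":1,"slide":[2.4,-10.8,-20.4],"yaw":0},{"hand":1,"slide":[2.4,-10.8,-20.4],"yaw":0},{"hand":1,"slide":[2.4,-10.8,-20.4],"yaw":0},{"hand":1,"slide":[2.4,-10.8,-20.4],"yaw":0}]'
python3 -m inch '[{"hand":1,"slide":[0,0,0],"yaw":0},{"hand":1,"slide":[0,0,4],"yaw":0},{"hand":1,"slide":[0,0,10],"yaw":0},{"hand":1,"slide":[-2,-5,14],"yaw":0.13},{"hand":1,"slide":[-4,-10,14],"yaw":0.13},{"hand":1,"slide":[-6,-15,14],"yaw":0.13},{"hand":1,"slide":[-8.1,-20,14],"yaw":0.13},{"hand":1,"slide":[-8.1,-22.8,14],"yaw":0.13},{"hand":1,"slide":[-8.1,-22.8,10],"yaw":0.13},{"hand":1,"slide":[-8.1,-22.8,6],"yaw":0.13}]'
```

```text
time_s: 52.78
tcp_pos: [0.7053, 0.0064, 0.0746]
ee_rot: [[-0.077, -0.997, -0.0], [-0.995, 0.077, 0.063], [-0.062, 0.005, -0.998]]
wrist_force: [-0.7, 0.2, -0.2]
gripper_width: 0.515
time_s: 54.02
tcp_pos: [0.6237, -0.2222, 0.1336]
ee_rot: [[0.051, -0.999, -0.008], [-0.997, -0.052, 0.063], [-0.063, 0.005, -0.998]]
wrist_force: [-0.9, -0.3, -1.8]
gripper_width: 0.41
```

```bash
python3 -m inch '[{"hand":1,"slide":[0,0.2,-3],"yaw":0},{"hand":1,"slide":[0,0.2,-4.6],"yaw":0},{"hand":1,"slide":[0,0.2,-4.9],"yaw":0},{"hand":0.35,"slide":[0,0.2,-4.9],"yaw":0},{"hand":0.35,"slide":[0,0.2,-4.9],"yaw":0},{"hand":0.35,"slide":[0,0.2,-4],"yaw":0},{"hand":0.35,"slide":[0,0.2,2],"yaw":0},{"hand":0,"slide":[0,0.2,8],"yaw":0},{"hand":0,"slide":[0,6,12],"yaw":-0.13},{"hand":0,"slide":[0,12,12],"yaw":-0.18}]'
```

```text
time_s: 55.28
tcp_pos: [0.6257, -0.1058, 0.2602]
ee_rot: [[-0.13, -0.991, 0.014], [-0.99, 0.131, 0.062], [-0.063, -0.005, -0.998]]
wrist_force: [1.2, -0.4, -0.4]
gripper_width: 0.904
```

```bash
python3 -m inch '[{"hand":0,"slide":[0.1,4,0],"yaw":0.13},{"hand":0,"slide":[0.1,8.6,-3],"yaw":0.245},{"hand":0,"slide":[0.1,8.6,-9],"yaw":0.245},{"hand":0,"slide":[0.1,8.6,-15],"yaw":0.245},{"hand":0,"slide":[0.1,8.6,-18.3],"yaw":0.245},{"hand":0,"slide":[0.1,8.6,-18.3],"yaw":0.245},{"hand":1,"slide":[0.1,8.6,-18.3],"yaw":0.245},{"hand":1,"slide":[0.1,8.6,-18.3],"yaw":0.245},{"hand":1,"slide":[0.1,8.6,-18.3],"yaw":0.245},{"hand":1,"slide":[0.1,8.6,-18.3],"yaw":0.245}]'
python3 -m inch '[{"hand":1,"slide":[0,0,0],"yaw":0},{"hand":1,"slide":[0,0,0],"yaw":0},{"hand":1,"slide":[0,0,0],"yaw":0},{"hand":1,"slide":[0,0,5],"yaw":0},{"hand":1,"slide":[0,0,11],"yaw":0},{"hand":1,"slide":[0,0,16],"yaw":0}]'
```

```text
time_s: 56.52
tcp_pos: [0.6253, -0.0199, 0.0715]
ee_rot: [[0.118, -0.993, -0.012], [-0.991, -0.118, 0.061], [-0.062, 0.005, -0.998]]
wrist_force: [-0.4, 0.1, -0.5]
gripper_width: 0.63
time_s: 57.28
tcp_pos: [0.6251, -0.0199, 0.2332]
ee_rot: [[0.118, -0.993, -0.012], [-0.991, -0.118, 0.061], [-0.062, 0.005, -0.998]]
wrist_force: [0.4, -0.3, -1.3]
gripper_width: 0.316
```

```bash
python3 -m inch '[{"hand":1,"slide":[-4,-3,1],"yaw":-0.06},{"hand":1,"slide":[-8,-6,1],"yaw":-0.06},{"hand":1,"slide":[-12,-10,1],"yaw":-0.06},{"hand":1,"slide":[-16,-14,1],"yaw":-0.06},{"hand":1,"slide":[-20,-18,1],"yaw":-0.06},{"hand":1,"slide":[-23.7,-21.4,1],"yaw":-0.06},{"hand":1,"slide":[-23.7,-21.4,-4],"yaw":-0.06},{"hand":1,"slide":[-23.7,-21.4,-9],"yaw":-0.06},{"hand":1,"slide":[-23.7,-21.4,-13],"yaw":-0.06},{"hand":1,"slide":[-23.7,-21.4,-13],"yaw":-0.06}]'
python3 -m inch '[{"hand":1,"slide":[0,0,-1],"yaw":0},{"hand":1,"slide":[0,0,-1.8],"yaw":0},{"hand":1,"slide":[0,0,-1.8],"yaw":0}]'
```

```text
time_s: 58.52
tcp_pos: [0.386, -0.2333, 0.0989]
ee_rot: [[0.057, -0.998, -0.017], [-0.996, -0.058, 0.064], [-0.065, 0.013, -0.998]]
wrist_force: [-0.6, 0.3, -0.8]
gripper_width: 0.315
time_s: 58.9
tcp_pos: [0.3884, -0.2338, 0.0836]
ee_rot: [[0.058, -0.998, -0.008], [-0.996, -0.058, 0.062], [-0.062, 0.004, -0.998]]
wrist_force: [-0.5, -0.2, -1.5]
gripper_width: 0.312
```

```bash
python3 -m inch '[{"hand":1,"slide":[0,0,-0.2],"yaw":0},{"hand":0.5,"slide":[0,0,-0.2],"yaw":0},{"hand":0.5,"slide":[0,0,-0.2],"yaw":0},{"hand":0.5,"slide":[0,0,1],"yaw":0},{"hand":0.5,"slide":[0,0,6],"yaw":0},{"hand":0.5,"slide":[0,0,12],"yaw":0},{"hand":1,"slide":[4,6,18],"yaw":0},{"hand":1,"slide":[8,12,24],"yaw":0},{"hand":1,"slide":[11,18,27],"yaw":0},{"hand":1,"slide":[11,20,27],"yaw":0}]'
python3 - <<'E'
from h import *
s,w=snap('wrist','w13.png'); print(s['tcp_pos']); s,a=snap('scene','s13.png')
s,d=snap('side','d13.png')
cv2.imwrite('pics/w13c.png',np.hstack([cv2.resize(w,(400,300)),cv2.resize(d[60:260,270:540],(390,300))]))
E
```

```text
time_s: 60.15
tcp_pos: [0.4899, -0.0539, 0.3453]
ee_rot: [[0.058, -0.998, -0.005], [-0.996, -0.058, 0.062], [-0.062, 0.002, -0.998]]
wrist_force: [0.3, 0.4, -0.7]
gripper_width: 0.129
[ 0.48990893 -0.05391385  0.34531917]
```

View pics/w13c.png

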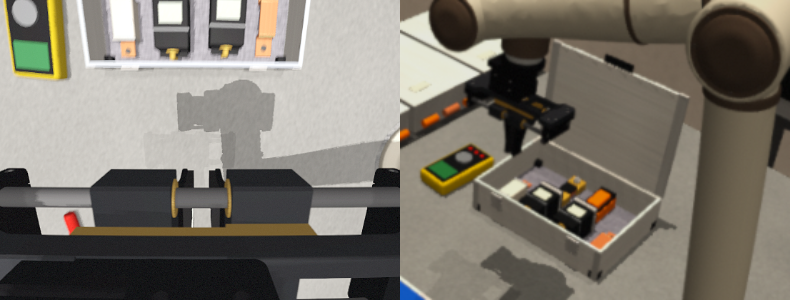

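All six parts lie low in the case, well apart: the fuse, contactors with studs toward +y, busbar, shunt and plug. Now the lid. I go over it with closed fingers and down behind it.

```bash
python3 -m inch '[{"hand":1,"slide":[0.5,0,5],"yaw":0},{"hand":1,"slide":[1,-3,9],"yaw":0},{"hand":1,"slide":[1.5,-8,9.5],"yaw":0},{"hand":1,"slide":[2,-14,9.5],"yaw":0},{"hand":1,"slide":[2.5,-20,9.5],"yaw":0},{"hand":1,"slide":[2.5,-25,9.5],"yaw":0}]'
python3 -m inch '[{"hand":1,"slide":[0,-5,0],"yaw":0},{"hand":1,"slide":[0,-10,0],"yaw":0},{"hand":1,"slide":[0,-15,0],"yaw":0},{"hand":1,"slide":[0,-18,0],"yaw":0},{"hand":1,"slide":[0,-18,0],"yaw":0}]'
```

```text
time_s: 61.05
tcp_pos: [0.513, -0.3081, 0.4368]
ee_rot: [[0.056, -0.998, -0.01], [-0.996, -0.056, 0.063], [-0.063, 0.007, -0.998]]
wrist_force: [0.6, 0.2, 0.7]
gripper_width: 0.003
time_s: 61.68
tcp_pos: [0.5127, -0.488, 0.4351]
ee_rot: [[0.053, -0.999, -0.012], [-0.996, -0.054, 0.064], [-0.065, 0.008, -0.998]]
wrist_force: [0.1, 0.6, 0.3]
gripper_width: 0.003
```

```bash
python3 -m inch '[{"hand":1,"slide":[0,0,-5],"yaw":0},{"hand":1,"slide":[0,0,-9.1],"yaw":0},{"hand":1,"slide":[0,0,-9.1],"yaw":0},{"hand":1,"slide":[0,3,-9.1],"yaw":0},{"hand":1,"slide":[0,5,-9.1],"yaw":0},{"hand":1,"slide":[0,7,-9.1],"yaw":0},{"hand":1,"slide":[0,9,-9],"yaw":0},{"hand":1,"slide":[0,11,-9],"yaw":0},{"hand":1,"slide":[0,12,-9],"yaw":0}]'
python3 -m inch '[{"hand":1,"slide":[0,1.5,-0.2],"yaw":0},{"hand":1,"slide":[0,3,-0.7],"yaw":0},{"hand":1,"slide":[0,4.8,-1.3],"yaw":0},{"hand":1,"slide":[0,6.6,-2.1],"yaw":0},{"hand":1,"slide":[0,8,-3],"yaw":0},{"hand":1,"slide":[0,9.5,-4.1],"yaw":0},{"hand":1,"slide":[0,10.9,-5.1],"yaw":0}]'
```

```text
time_s: 62.8
tcp_pos: [0.5142, -0.3641, 0.3484]
ee_rot: [[0.059, -0.998, -0.008], [-0.996, -0.059, 0.061], [-0.062, 0.005, -0.998]]
wrist_force: [-2.2, -3.0, 1.3]
gripper_width: 0.009
time_s: 63.68
tcp_pos: [0.5145, -0.2551, 0.2954]
ee_rot: [[0.058, -0.998, -0.009], [-0.996, -0.058, 0.062], [-0.063, 0.005, -0.998]]
wrist_force: [-0.8, -0.9, 0.6]
gripper_width: 0.006
```

```bash
python3 -m inch '[{"hand":1,"slide":[0,1.1,-1.4],"yaw":0},{"hand":1,"slide":[0,2.1,-2.8],"yaw":0},{"hand":1,"slide":[0,3,-4.2],"yaw":0},{"hand":1,"slide":[0,3.9,-5.8],"yaw":0},{"hand":1,"slide":[0,4.6,-7.4],"yaw":0},{"hand":1,"slide":[0,5.2,-9],"yaw":0}]'
python3 -m inch '[{"hand":1,"slide":[0,0.4,-1.7],"yaw":0},{"hand":1,"slide":[0,0.7,-3.4],"yaw":0},{"hand":1,"slide":[0,0.9,-4.6],"yaw":0}]'
```

```text
time_s: 64.42
tcp_pos: [0.5142, -0.2036, 0.2051]
ee_rot: [[0.058, -0.998, -0.01], [-0.996, -0.058, 0.062], [-0.063, 0.006, -0.998]]
wrist_force: [-0.8, -0.7, 1.0]
gripper_width: 0.004
time_s: 64.8
tcp_pos: [0.5141, -0.1949, 0.159]
ee_rot: [[0.058, -0.998, -0.01], [-0.996, -0.058, 0.062], [-0.063, 0.006, -0.998]]
wrist_force: [-0.2, -0.4, 1.5]
gripper_width: 0.003
```

```bash
python3 -m inch '[{"hand":1,"slide":[0,0,-0.3],"yaw":0},{"hand":1,"slide":[0,0,-0.5],"yaw":0}]'
python3 -m inch '[{"hand":1,"slide":[0,0,-0.3],"yaw":0},{"hand":1,"slide":[0,0,-0.5],"yaw":0},{"hand":1,"slide":[0,0,-0.5],"yaw":0}]'
```

```text
time_s: 65.05
tcp_pos: [0.5145, -0.1952, 0.1555]
ee_rot: [[0.058, -0.998, -0.009], [-0.996, -0.058, 0.062], [-0.062, 0.005, -0.998]]
wrist_force: [-1.0, 0.1, 0.5]
gripper_width: 0.006
time_s: 65.42
tcp_pos: [0.5147, -0.1952, 0.1541]
ee_rot: [[0.059, -0.998, -0.007], [-0.996, -0.06, 0.061], [-0.061, 0.003, -0.998]]
wrist_force: [-5.8, 3.0, 17.6]
gripper_width: 0.008
```

```bash
python3 -m inch '[{"hand":1,"slide":[0,0,-0.2],"yaw":0},{"hand":1,"slide":[0,0,0],"yaw":0},{"hand":1,"slide":[0,0,3],"yaw":0},{"hand":1,"slide":[0,3,8],"yaw":0},{"hand":1,"slide":[0,8,14],"yaw":0},{"hand":1,"slide":[-2,14,20],"yaw":0},{"hand":1,"slide":[-4,20,22],"yaw":0},{"hand":1,"slide":[-4,26,22],"yaw":0},{"hand":1,"slide":[-4,26,22],"yaw":0}]'
python3 - <<'E'
from h import *
s,a=snap('scene','s14.png'); s,d=snap('side','d14.png')
cv2.imwrite('pics/e.png',np.hstack([cv2.resize(a[20:380,80:480],(400,360)),cv2.resize(d[100:320,260:500],(392,360))]))
E
```

```text
time_s: 66.55
tcp_pos: [0.474, 0.067, 0.3723]
ee_rot: [[0.06, -0.998, -0.005], [-0.996, -0.06, 0.064], [-0.064, 0.001, -0.998]]
wrist_force: [0.3, 0.7, -0.3]
gripper_width: 0.009
```

View pics/e.png

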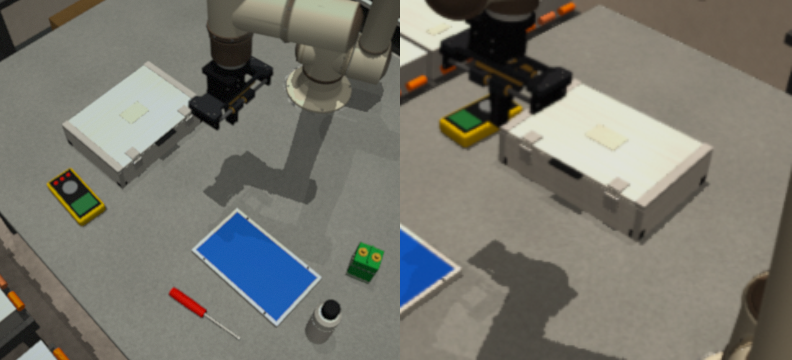

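The lid lies flat on the rim, the pad and bench are clear, and the bystanders and the green look-alike are in place.

```bash
python3 -c "
from station import finish_job; print(finish_job())"
```

```text
the job is handed in; nothing more can be done
None
```

I handed the job in at about 67 s of the 210 s. Both contactors and all four parts (fuse, busbar, shunt and plug) are in the case, and the lid is shut. The interface gave no verdict, so this rests on my own checks.

**What I did**
- I set both black contactors against the pad's near edge and tipped them over it with closed fingers. Once released, both lay on their sides on the pad, about 63 mm nearer the robot than its centre line.
- I then loaded the shunt, plug, both contactors lying down, fuse and busbar into the case.
- I swung the lid shut from behind with the closed fingers.

**Last checks**
- Pressing down on the lid met about 18 N with the fingertips at about 84 mm, the height of a shut lid. The last picture shows it flat on the rim.
- The pad and bench are clear. The multimeter, screwdriver, spray can and green look-alike look unmoved; I judged this by eye and did not measure it.
- I saw the contents lying flat before shutting the lid, not after.

**What did not go to plan**
- **Contactor A:** the first tipping push briefly read about 42 N upward at the wrist, on the fingers. For B I followed the tipping arc and it stayed under 10 N in the readings.
- **Tool tilt:** the last joint ran into its limit once and left the tool tilted by about 4° for the rest of the run. I allowed for it in the moves.
- **Shunt:** it touched down about 9 mm higher than expected, then lay flat. I nudged it about 6 mm toward the hinge wall to make room for a contactor.
- **Fuse and busbar:** they ended up too close together to grip, so I dragged the fuse clear first. I blamed the fuse at the time, but the measurements show the busbar had moved, by about 4 cm.

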